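# Refit the budgie cage floor

### The job

Put the washed cage floor back together: pull the hold-down bar fully open, then slide every loose steel plate from the ledge towards the bar until its hole comes over a pin and it drops flat into the frame, without lifting any plate high, and push the bar fully home over them. Also stand all the chew sticks from the wooden drying block upright in the grey holder, and do not disturb the canister or the bath tub.

Things in the scene. Friction and masses are not known exactly. Their poses are not given: they have to be found in the camera images.
- frame: Fixed white plastic floor frame, 264 mm wide (y). Origin on the table under the middle pin; +x points from the ledge to the bar. Ledge 30 mm high, x -155 to -30 mm, with a 36 mm high lip in front (to x -165); then a sunken bed, 18 mm high, to x +131. Three brass pins, 12 mm diameter, tops 28.5 mm high, at x 0, y -80, 0, +80. Side walls 36 mm high, inner faces at y +-124 mm.
- bar (a joint): Aluminium bar across the frame, 22 (x) by 244 mm (y), underside 26 and top 36 mm above the table, sliding along frame x. 0 = home (centre at frame x 65 mm, 3 mm above the far ends of seated plates); 0.040 m = open stop, away from pins and robot. About 2 N friction; stays where left.
- bar_knob (a point): Centre of the black square knob on the bar's middle, 16 x 16 mm and 32 mm tall, from 36 to 68 mm above the table; this point is at half its height. Moves with the bar; axes as the frame's.
- rack: Wooden block perch, fixed, used as a drying rack: 150 mm (x) x 50 mm (y) x 50 mm tall, origin at the centre of its underside. Three square wells 18 mm wide in its top at x = -46, 0, +46 mm, y = 0, 40 mm deep (bottom 10 mm above the table). The chew sticks start upright in it, one to a well, square to it.
- holder: Grey plastic stick holder, fixed: 150 mm (x) x 56 mm (y) x 70 mm tall, origin at the centre of its underside. Three square cells 28 mm wide, open at the top, at x = -46, 0, +46 mm, y = 0, 58 mm deep (bottom 12 mm above the table). It may stand on either side of the frame.
- canister: Closed aluminium canister, 70 mm diameter, 120 mm tall, a loose bystander; origin at the centre of its underside.
- tub: Turquoise plastic bath tub, 130 x 160 x 60 mm, a loose bystander; origin at the centre of its underside.
- pin0 (a point): Centre of the top of a brass pin of the frame (the one at frame y = -80 mm), 28.5 mm above the table. Any plate fits any pin.
- pin1 (a point): Centre of the top of a brass pin of the frame (the one at frame y = 0 mm), 28.5 mm above the table. Any plate fits any pin.
- pin2 (a point): Centre of the top of a brass pin of the frame (the one at frame y = 80 mm), 28.5 mm above the table. Any plate fits any pin.
- plate0: Loose steel plate (may be absent), 90 (x) x 60 x 5 mm, 0.2 kg, starts on the ledge, about square to the frame. Origin: centre of underside; +x towards the bar. Black knob 16 mm square, 32 mm tall, at the centre of the top. Hole 18 mm square centred at x -19 mm. Seated: hole over a pin, underside 18 mm above the table, rear edge 4 mm clear of the ledge.
- plate0_hole (a point): Centre of this plate's hole, level with the underside; axes as the plate's.
- plate1: Loose steel plate (may be absent), 90 (x) x 60 x 5 mm, 0.2 kg, starts on the ledge, about square to the frame. Origin: centre of underside; +x towards the bar. Black knob 16 mm square, 32 mm tall, at the centre of the top. Hole 18 mm square centred at x -19 mm. Seated: hole over a pin, underside 18 mm above the table, rear edge 4 mm clear of the ledge.
- plate1_hole (a point): Centre of this plate's hole, level with the underside; axes as the plate's.
- plate2: Loose steel plate (may be absent), 90 (x) x 60 x 5 mm, 0.2 kg, starts on the ledge, about square to the frame. Origin: centre of underside; +x towards the bar. Black knob 16 mm square, 32 mm tall, at the centre of the top. Hole 18 mm square centred at x -19 mm. Seated: hole over a pin, underside 18 mm above the table, rear edge 4 mm clear of the ledge.
- plate2_hole (a point): Centre of this plate's hole, level with the underside; axes as the plate's.
- stick0: Loose wooden chew stick (may be absent), 120 mm long, 40 g: 14 mm square shaft with an 18 mm square dark silicone cap on its top 32 mm. Origin at the centre of its foot, z along the stick to the cap.
- stick1: Loose wooden chew stick (may be absent), 120 mm long, 40 g: 14 mm square shaft with an 18 mm square dark silicone cap on its top 32 mm. Origin at the centre of its foot, z along the stick to the cap.
- stick2: Loose wooden chew stick (may be absent), 120 mm long, 40 g: 14 mm square shaft with an 18 mm square dark silicone cap on its top 32 mm. Origin at the centre of its foot, z along the stick to the cap.
Not all that is in view belongs to the job. Leave any blue, turquoise or yellow look-alike of the stick1 alone.

How it is judged (in metres and radians):
On the way, in this order (a step that is already met when the one before it is completed fails the run):
1. the hold-down bar is pulled fully open (value of joint bar above 0.036 m), for 0.2 s.
2. every plate lies flat in the frame with its hole over a pin ((horizontal distance between plate0_hole and pin0 below 0.005 m or horizontal distance between plate0_hole and pin1 below 0.005 m or horizontal distance between plate0_hole and pin2 below 0.005 m) and z of each of plate0, plate1, plate2 in the frame of frame below 0.0205 m and angle between each of plate0, plate1, plate2's own z axis and vertical below 0.05 rad and (horizontal distance between plate1_hole and pin0 below 0.005 m or horizontal distance between plate1_hole and pin1 below 0.005 m or horizontal distance between plate1_hole and pin2 below 0.005 m) and (horizontal distance between plate2_hole and pin0 below 0.005 m or horizontal distance between plate2_hole and pin1 below 0.005 m or horizontal distance between plate2_hole and pin2 below 0.005 m)), for 0.3 s.
3. the bar is pushed home over the plates (all of step 2 and value of joint bar below 0.004 m), for 0.2 s.
At the end, for the whole second after the job is handed in: Every plate lies flat in the bed (within 2.5 mm of its floor, tilt under 0.05 rad), hole within 5 mm of a pin's axis; the bar is within 4 mm of home; every stick stands in the holder, foot within 10 mm of a cell's bottom, tilt under 0.35 rad; all at rest (all of step 3 and linear speed of each of plate0, plate1, plate2, stick0, stick1, stick2 below 0.02 m/s and x of stick0 in the frame of holder between -0.065 and 0.065 m and y of stick0 in the frame of holder between -0.018 and 0.018 m and z of each of stick0, stick1, stick2 in the frame of holder below 0.022 m and angle between each of stick0, stick1, stick2's own z axis and vertical below 0.35 rad and x of stick1 in the frame of holder between -0.065 and 0.065 m and y of stick1 in the frame of holder between -0.018 and 0.018 m and x of stick2 in the frame of holder between -0.065 and 0.065 m and y of stick2 in the frame of holder between -0.018 and 0.018 m); the robot touches nothing.
It fails at once if a plate is lifted more than about 45 mm above the ledge (height (world z) of any of plate0, plate1, plate2 above 0.075 m).
It fails at once if the canister or the bath tub is moved more than 30 mm (distance of any of canister, tub from where it was at the start of the episode above 0.03 m).
Of plate0, plate1, plate2 only 2 to 3 are there at a start; the rules pass over those that are not, and their reading is None.
Of stick0, stick1, stick2 only 2 to 3 are there at a start; the rules pass over those that are not, and their reading is None.
At some moment in a run one of plate0, plate1, plate2 may be knocked a few centimetres aside while the robot is not near it.
It also fails if it takes over 210 s, if anything falls off the work surface, if the arm or the gripper's body presses on something with over 40 N, if the wrist force passes 120 N, or if a joint passes its speed limit or range.

### The arm

A 7-joint arm with a two-finger parallel gripper is mounted at the origin on the work surface. World frame = base frame: x ahead of the robot, y to its left, z up, the work surface at z = 0. Lengths are in mm, angles in rad, forces in N, time in s.
With the tool pointing down it reaches from about 400 to 850 mm from the base axis. Payload 4.5 kg.
Tool frame: the origin (TCP) lies at the very end of the fingers, on their centre line; the grasp point (between the pads) lies 19 mm behind it (manip.pinch_z is the distance from the TCP to the grasp point, in mm); z points along the fingers, y is the direction in which the jaws open and shut (so a half turn about z gives the same grasp; the last joint's range is limited). The gripper opens to 88 mm and grips with 3 to 60 N. Pads are 18 mm wide; open, the fingers measure 123 mm over their backs; the gripper's body (75 mm by 187 mm) begins 45 mm behind the grasp point.
Start: joints at [1.367, 0.689, -0.195, 1.565, 0.157, 0.902, -0.215], TCP at [147.256, -607.428, 238.743] pointing down, gripper open.
Joint ranges: [-3.01, 3.01], [-0.46, 2.08], [-1.47, 1.51], [0.13, 2.56], [-1, 4.14], [0.04, 2.09], [-2.66, 2.66]. Speed limits (rad/s): [2.57, 2.57, 3.14, 3.14, 3.14, 3.14, 3.14].

### API

Orientations are given as a rotation vector (axis times angle).
In Python, from station import manip, optics gives the robot as it stands.
- The arm moves only by the shell command python3 -m pendant 'ROWS' [FORCE]. ROWS is JSON, a list of rows, each an object of numbers: "fingers": the opening, from -1 (shut) to 1 (fully open), so that 0 is half open; "dx", "dy", "dz": the shift along the tool's x, y, z in m; "rx", "ry", "rz": the turn, a rotation vector about the tool's x, y, z in units of 10 degrees (1.0 is 10 degrees). A call has 1 to 10 rows; each row is the pose to reach, as a shift and turn from the pose commanded when the call began, along the tool's axes at that moment; what a row does not reach only later rows make up. A row lasts 1/8 s, in which the tool goes at most 62.5 mm and 10.7 degrees, less where a joint would pass 70% of its speed; a pose out of reach is approached as far as the arm can. A call with a gripper value outside its range is refused whole. The fingers move at their own pace and stop on an object; FORCE is the grip in N (left out, the last holds). Time passes only in rows, so rows that repeat a pose let the fingers close. It gives the time, the measured TCP pose, the force and the opening at its end, in the units of the state.
- manip.observe(): the state, without advancing time (a new reading comes with each control period).
- optics.get_image(name): name is "scene" or "top" or "wrist"; returns a dict with "image" (420x560x3 uint8, red, green, blue), "intrinsics" (3x3 intrinsics, pixels), "origin" and "attitude" of the camera in the world; the wrist camera has in their place "hand_eye" (4x4, takes a point from camera to tool coordinates, whose origin is the TCP and whose axes are the flange's). Camera axes: x right, y up, looking along -z (the intrinsics and any distortion apply to the point x, -y, -z); pixel columns grow to the right and rows downward; lengths in mm; the calibration is good to about 2 mm. A picture is of the moment at which its call begins: read the wrist's pose just before it. There is no depth.
- manip.job_done(): hands the job in, once; it reports no verdict.
The state is a dict: "clock": time; "q": joint angles; "qvel": joint speeds; "effort": joint torques, N m; "tcp_pos": TCP position; "tcp_rot": TCP orientation; "wrist_force": force on the tool from outside, world axes, zero at the start; "ft_torque": the same for the moment, N m; "opening": finger opening in mm.
Only numpy, scipy, OpenCV 4.12 (cv2) and the standard library are available. Lean on these libraries where they do the work, as an engineer would, in place of code of your own. Each camera call takes 0.05 s, during which the arm holds its last target.

## Working session

There is one attempt and no reset: what is moved stays moved. The work goes in short steps, Python scripts to look and compute and a shell command to move; the robot and the scene stay as the last step left them, time stands still between calls to the robot, and variables do not carry over. Pictures are saved under pics/ and viewed, and the job is handed in when it is done.

```bash
ls; mkdir -p pics
python3 - <<'E'
from station import manip, optics
import cv2
print(manip.observe())
for n in ("scene","top","wrist"):
    d=optics.get_image(n)
    cv2.imwrite(f"pics/{n}0.png",d["image"][:,:,::-1])
    print(n,{k:v for k,v in d.items() if k!="image"})
E
```

```text
pics
{'clock': 0.0, 'q': array([ 1.36680229,  0.68998266, -0.19449663,  1.56631212,  0.15734846,
        0.90249788, -0.21510746]), 'qvel': array([-1.74308507e-04,  8.09956587e-05,  4.65310175e-04,  8.94643354e-04,
        8.11134877e-04,  3.32295379e-04, -4.41416651e-04]), 'effort': array([-1.33024446e-04, -5.27566874e+01, -1.26732677e+00, -1.53430653e+01,
       -5.27660816e-02,  6.27172718e-03,  1.58672265e-04]), 'tcp_pos': array([ 147.01120596, -606.83224418,  237.91893033]), 'tcp_rot': array([-3.11764663e+00, -3.72577337e-01,  6.12389275e-04]), 'wrist_force': array([0.54088793, 0.07897652, 0.04520238]), 'ft_torque': array([ 0.01295997, -0.03419494, -0.02471791]), 'opening': 88.38847155915401}
scene {'intrinsics': array([[403.22353023,   0.        , 278.1782342 ],
       [  0.        , 403.22353023, 216.00239288],
       [  0.        ,   0.        ,   1.        ]]), 'origin': array([1012.33332853, -277.46691047,  885.83042492]), 'attitude': array([0.55319799, 0.32160094, 0.99486898])}
top {'intrinsics': array([[458.65496777,   0.        , 278.70071454],
       [  0.        , 458.65496777, 216.06089545],
       [  0.        ,   0.        ,   1.        ]]), 'origin': array([ 393.16119982,  -18.11942411, 1345.6352772 ]), 'attitude': array([ 0.09371455, -0.08807174, -1.56954203])}
wrist {'intrinsics': array([[292.81858908,   0.        , 279.20831147],
       [  0.        , 292.81858908, 205.00696481],
       [  0.        ,   0.        ,   1.        ]]), 'hand_eye': array([[-1.34219623e-03,  9.46531925e-01,  3.22607368e-01,
         8.33728537e+01],
       [ 9.99998641e-01,  9.61494780e-04,  1.33942662e-03,
        -5.58119807e-01],
       [ 9.57624758e-04,  3.22608727e-01, -9.46531929e-01,
        -1.45015364e+02],
       [ 0.00000000e+00,  0.00000000e+00,  0.00000000e+00,
         1.00000000e+00]])}
```

View pics/scene0.png

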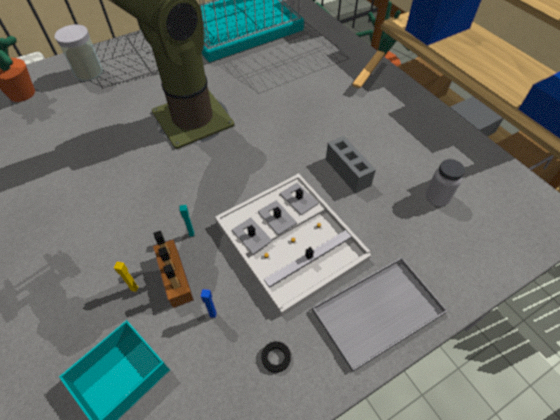

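View pics/top0.png

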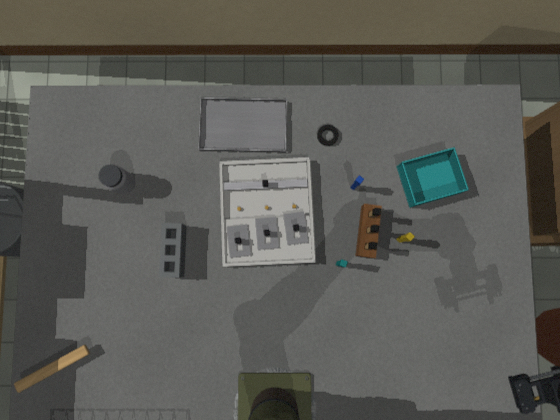

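View pics/wrist0.png

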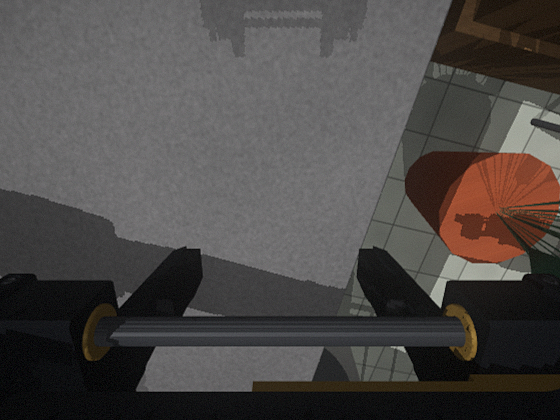

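Top view: frame around (267,212), bar knob (265,183), three plate knobs (238,241), (266,233), (295,228), and pins at about (240,208), (267,207), (295,205). The rack is at (369,231), with stick caps (375,212), (373,229) and (371,246). The holder is at (172,250), canister (112,176) and tub (433,178). Look-alikes to leave alone are blue (357,183), yellow (405,238) and teal (342,264).

```bash
cat > h.py <<'E'
import numpy as np, cv2
from scipy.spatial.transform import Rotation as R
from station import manip, optics
def cam(name):
    o=manip.observe(); d=optics.get_image(name); d=dict(d)
    if name=="wrist":
        T=np.eye(4); T[:3,:3]=R.from_rotvec(o["tcp_rot"]).as_matrix(); T[:3,3]=o["tcp_pos"]
        W=T@d["hand_eye"]; d["Rw"]=W[:3,:3]; d["o"]=W[:3,3]
    else:
        d["Rw"]=R.from_rotvec(d["attitude"]).as_matrix(); d["o"]=np.array(d["origin"])
    return d
def ray(d,u,v,z):
    K=d["intrinsics"]; r=d["Rw"]@np.array([(u-K[0,2])/K[0,0],-(v-K[1,2])/K[1,1],-1.])
    return d["o"]+r*(z-d["o"][2])/r[2]
def proj(d,p):
    c=d["Rw"].T@(np.asarray(p,float)-d["o"]); K=d["intrinsics"]
    return np.array([K[0,2]+K[0,0]*c[0]/-c[2],K[1,2]-K[1,1]*c[1]/-c[2]])
def save(d,fn,crop=None,s=1):
    im=d["image"][:,:,::-1]
    if crop: x0,y0,x1,y1=crop; im=im[y0:y1,x0:x1]
    cv2.imwrite("pics/"+fn,cv2.resize(im,None,fx=s,fy=s,interpolation=cv2.INTER_CUBIC))
def tool(p):  # world delta -> tool axes (m)
    o=manip.observe(); M=R.from_rotvec(o["tcp_rot"]).as_matrix()
    return M.T@(np.asarray(p)-o["tcp_pos"])/1000
E
python3 - <<'E'
from h import *
d=cam("top")
P=dict(barknob=(265,183,68),kn0=(238,241,67),kn1=(266,233,67),kn2=(295,228,67),pa=(240,208,28),pb=(267,207,28),pc=(295,205,28),s1=(375,212,130),s2=(373,229,130),s3=(371,246,130),hold=(169,250,70),tub=(433,178,60),teal=(342,264,120),yel=(405,238,120),blue=(357,183,120))
for k,(u,v,z) in P.items(): print(k,ray(d,u,v,z).round(0))
save(d,"topA.png",(200,140,430,290),3.4)
d=cam("scene"); save(d,"scA.png",(110,130,390,340),2.8)
E
```

```text
barknob [636.  25.  68.]
kn0 [472. 100.  67.]
kn1 [494.  22.  67.]
kn2 [508. -59.  67.]
pa [570.  99.  28.]
pb [573.  20.  28.]
pc [579. -61.  28.]
s1 [ 545. -271.  130.]
s2 [ 500. -264.  130.]
s3 [ 455. -258.  130.]
hold [447. 291.  70.]
tub [ 651. -453.   60.]
teal [ 407. -182.  120.]
yel [ 476. -351.  120.]
blue [ 626. -226.  120.]
```

View pics/topA.png

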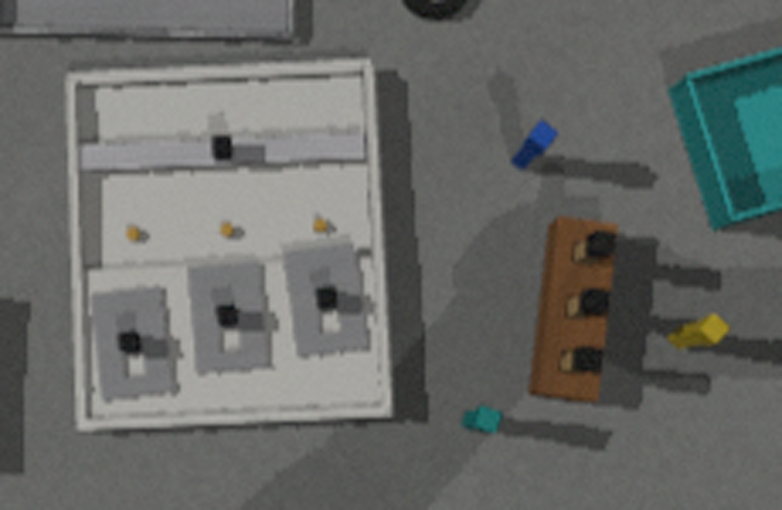

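View pics/scA.png

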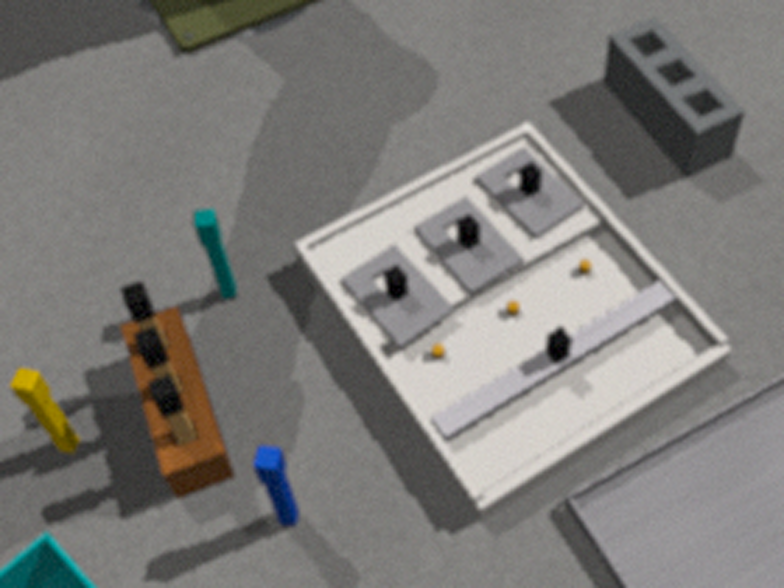

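Run:
```python
from h import *
print(tool([560,20,240]).round(3))
```

```text
[ 0.549 -0.512 -0.001]
```

```bash
python3 -m pendant '[{"dx":0.055,"dy":-0.051,"rz":0.1},{"dx":0.11,"dy":-0.102,"rz":0.2},{"dx":0.165,"dy":-0.154,"rz":0.3},{"dx":0.22,"dy":-0.205,"rz":0.4},{"dx":0.275,"dy":-0.256,"rz":0.5},{"dx":0.33,"dy":-0.307,"rz":0.6},{"dx":0.385,"dy":-0.358,"rz":0.7},{"dx":0.44,"dy":-0.41,"rz":0.8},{"dx":0.5,"dy":-0.46,"rz":0.9},{"dx":0.549,"dy":-0.512,"rz":1.04}]'
python3 -m pendant '[{"dx":0},{"dx":0},{"dx":0}]'
python3 - <<'E'
from h import *
print(tool([560,20,240]).round(3), R.from_rotvec(manip.observe()["tcp_rot"]).as_matrix().round(3), manip.observe()["wrist_force"])
d=cam("wrist"); save(d,"w1.png",s=1.4)
E
```

```text
[ 0.549 -0.512 -0.001] [[ 0.972  0.236 -0.   ]
 [ 0.236 -0.972  0.001]
 [-0.    -0.001 -1.   ]] [0.52913288 0.34366539 0.38164712]schema error: expected keys fingers, dx, dy, dz, rx, ry, rz
schema error: expected keys fingers, dx, dy, dz, rx, ry, rz
```

View pics/w1.png

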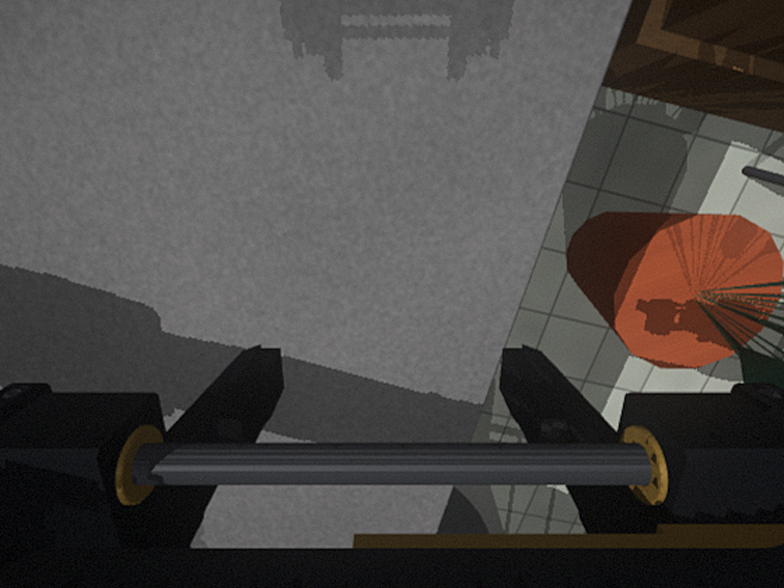

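All seven keys are needed in each row.

```bash
python3 -m pendant '[{"fingers":0,"dx":0.549,"dy":-0.512,"dz":0,"rx":0,"ry":0,"rz":1.04},{"fingers":0,"dx":0.549,"dy":-0.512,"dz":0,"rx":0,"ry":0,"rz":1.04},{"fingers":0,"dx":0.549,"dy":-0.512,"dz":0,"rx":0,"ry":0,"rz":1.04},{"fingers":0,"dx":0.549,"dy":-0.512,"dz":0,"rx":0,"ry":0,"rz":1.04},{"fingers":0,"dx":0.549,"dy":-0.512,"dz":0,"rx":0,"ry":0,"rz":1.04},{"fingers":0,"dx":0.549,"dy":-0.512,"dz":0,"rx":0,"ry":0,"rz":1.04},{"fingers":0,"dx":0.549,"dy":-0.512,"dz":0,"rx":0,"ry":0,"rz":1.04},{"fingers":0,"dx":0.549,"dy":-0.512,"dz":0,"rx":0,"ry":0,"rz":1.04},{"fingers":0,"dx":0.549,"dy":-0.512,"dz":0,"rx":0,"ry":0,"rz":1.04},{"fingers":0,"dx":0.549,"dy":-0.512,"dz":0,"rx":0,"ry":0,"rz":1.04}]'
python3 - <<'E'
from h import *
print(tool([560,20,240]).round(3))
E
```

```text
clock: 1.55
tcp_pos: [492.1, -83.7, 238.9]
tcp_rot: [3.14, 0.088, 0.001]
wrist_force: [0.7, -1.1, 0.4]
opening: 44.1
[ 0.074 -0.1   -0.001]
```

```bash
python3 -m pendant '[{"fingers":0,"dx":0.074,"dy":-0.1,"dz":0,"rx":0,"ry":0,"rz":0},{"fingers":0,"dx":0.074,"dy":-0.1,"dz":0,"rx":0,"ry":0,"rz":0},{"fingers":0,"dx":0.074,"dy":-0.1,"dz":0,"rx":0,"ry":0,"rz":0},{"fingers":0,"dx":0.074,"dy":-0.1,"dz":0,"rx":0,"ry":0,"rz":0}]'
python3 - <<'E'
from h import *
d=cam("wrist"); save(d,"w2.png",s=1.4)
np.save("w2.npy",d,allow_pickle=True)
E
```

```text
clock: 2.05
tcp_pos: [558.8, 17.9, 238.5]
tcp_rot: [3.139, 0.088, -0.002]
wrist_force: [-0.8, 0.2, 0.1]
opening: 44.0
```

View pics/w2.png

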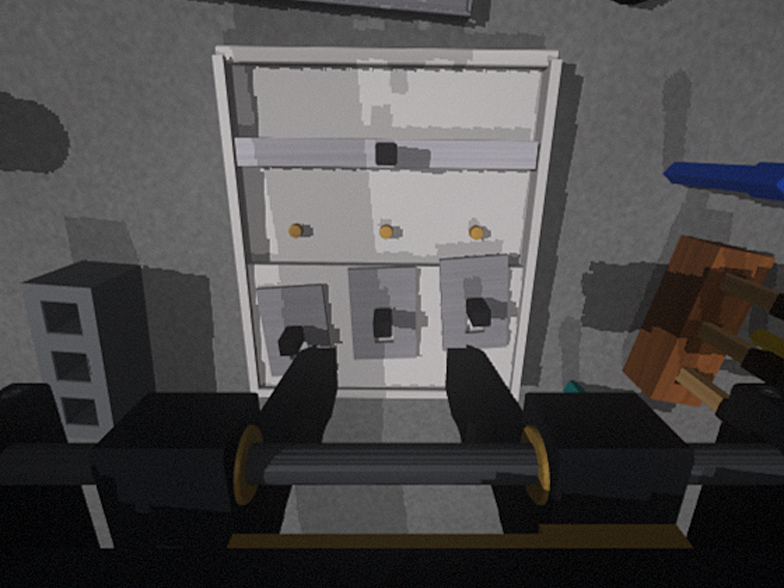

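The wrist view (1.4x) shows the bar knob at (386,153), pins at (296,231), (386,232), (477,233), and plate knobs at (291,340), (383,323), (479,311).

```bash
cat > meas.py <<'E'
from h import *
def comps(m,amin,amax=1e9):
    n,l,s,c=cv2.connectedComponentsWithStats(m.astype(np.uint8)); 
    return [(c[i],s[i]) for i in range(1,n) if amin<s[i][4]<amax]
def pins(d):
    hsv=cv2.cvtColor(d["image"],cv2.COLOR_RGB2HSV)
    m=cv2.inRange(hsv,(12,110,110),(28,255,255))
    return comps(m,15,400)
E
python3 - <<'E'
from meas import *
d=np.load("w2.npy",allow_pickle=True).item()
for c,s in pins(d): print("pin",c.round(1),s[4],ray(d,*c,27).round(1))
for u,v in [(386,147),(383,316),(479,304),(290,335)]: pass
g=cv2.cvtColor(d["image"],cv2.COLOR_RGB2GRAY)
m=(g<45)&(np.arange(420)[:,None]<245)
for c,s in comps(m,60,2000): print("blk",c.round(1),s)
save(d,"w2c.png",(170,85,380,260),3.7)
E
```

```text
pin [210.1 164.6] 56 [567.9 103.9  27. ]
pin [275.2 165.3] 64 [571.5  24.1  27. ]
pin [340.  165.9] 67 [575.1 -55.5  27. ]
pin [514.3 184.6] 24 [ 563.5 -277.1   27. ]
pin [547.5 186.5] 17 [ 563.4 -319.7   27. ]
pin [500.9 257.4] 23 [ 461.1 -291.1   27. ]
pin [499.4 273.7] 71 [ 435.6 -296.8   27. ]
pin [493.  280.1] 193 [ 425.1 -290.8   27. ]
pin [389.5 337.3] 89 [ 316.9 -162.9   27. ]
blk [253.8   7.3] [163   0 173  19 970]
blk [449.9   1.1] [438   0  25   4  68]
blk [521.9 126.9] [ 474  116   86   28 1555]
blk [518.5 175.4] [491 169  57  14 103]
blk [548.3 197.4] [539 188  17  19 178]
blk [341.2 222.4] [333 213  18  20 283]
blk [ 43.7 226.4] [ 29 215  29  24 518]
blk [272.7 230.1] [267 220  13  21 237]
blk [208.8 239. ] [199 233  19  12 185]
```

View pics/w2c.png

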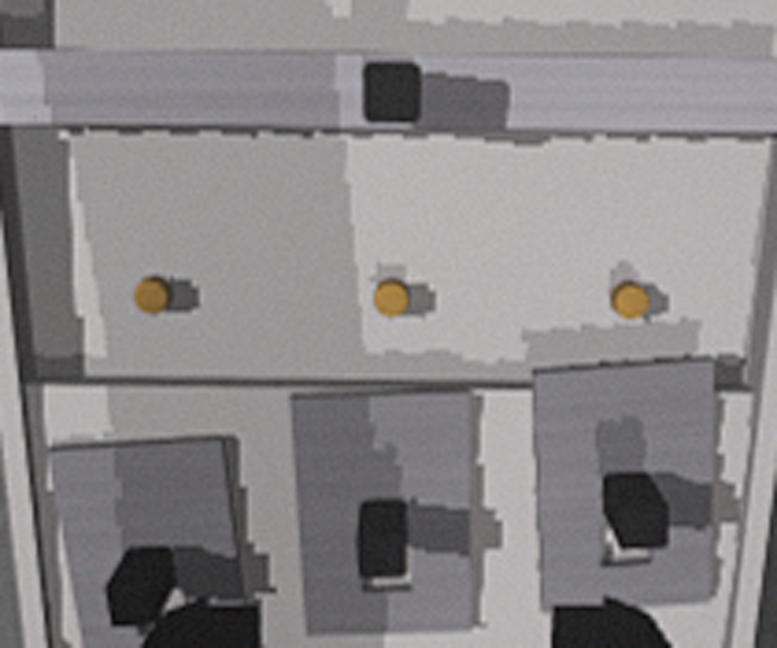

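Run:
```python
from h import *
d=np.load("w2.npy",allow_pickle=True).item()
p=ray(d,275.9,109.9,68);print(p)
T=[p[0],p[1],150]; print(tool(T).round(4), manip.observe()["tcp_pos"])
```

```text
[636.91260763  26.18535643  68.        ]
[ 0.0789 -0.0052  0.0885] [558.53629859  16.86331396 238.55676788]
```

```bash
python3 -m pendant '[{"fingers":0,"dx":0.079,"dy":-0.005,"dz":0,"rx":0,"ry":0,"rz":0.06},{"fingers":0,"dx":0.079,"dy":-0.005,"dz":0.06,"rx":0,"ry":0,"rz":0.06},{"fingers":0,"dx":0.079,"dy":-0.005,"dz":0.12,"rx":0,"ry":0,"rz":0.06},{"fingers":0,"dx":0.079,"dy":-0.005,"dz":0.12,"rx":0,"ry":0,"rz":0.06},{"fingers":0,"dx":0.079,"dy":-0.005,"dz":0.12,"rx":0,"ry":0,"rz":0.06}]'
python3 - <<'E'
from h import *
d=cam("wrist"); save(d,"w3.png",s=1.4)
print(proj(d,[636.9,26.2,68])*1.4,proj(d,manip.observe()["tcp_pos"])*1.4)
E
```

```text
clock: 2.72
tcp_pos: [638.9, 26.7, 120.9]
tcp_rot: [3.14, 0.069, 0.004]
wrist_force: [0.8, 0.4, 0.5]
opening: 44.1
[392.91571498 319.39720086] [391.67433156 366.39837417]
```

View pics/w3.png

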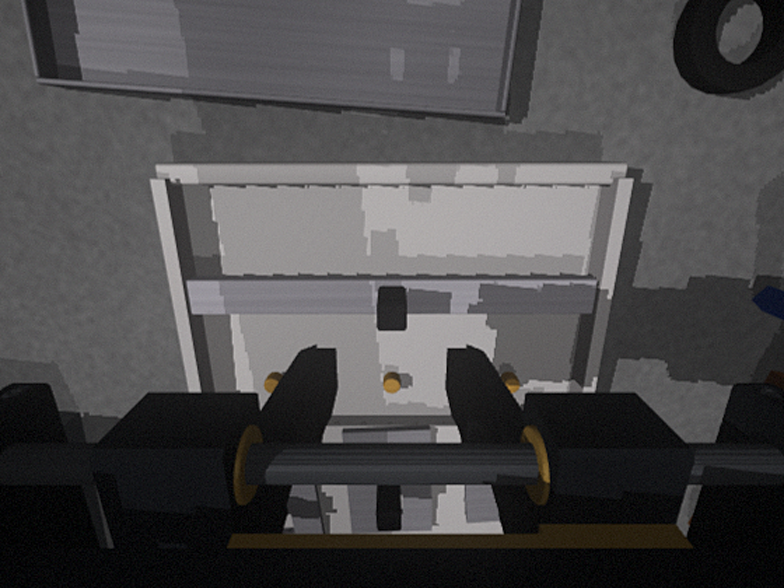

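Prediction (393,319) matches the knob top at about (392,316). Descend and grip.

```bash
python3 -m pendant '[{"fingers":0,"dx":-0.001,"dy":0,"dz":0.04,"rx":0,"ry":0,"rz":0},{"fingers":0,"dx":-0.001,"dy":0,"dz":0.078,"rx":0,"ry":0,"rz":0},{"fingers":0,"dx":-0.001,"dy":0,"dz":0.078,"rx":0,"ry":0,"rz":0},{"fingers":-1,"dx":-0.001,"dy":0,"dz":0.078,"rx":0,"ry":0,"rz":0},{"fingers":-1,"dx":-0.001,"dy":0,"dz":0.078,"rx":0,"ry":0,"rz":0},{"fingers":-1,"dx":-0.001,"dy":0,"dz":0.078,"rx":0,"ry":0,"rz":0},{"fingers":-1,"dx":-0.001,"dy":0,"dz":0.078,"rx":0,"ry":0,"rz":0}]' 15
```

```text
clock: 3.65
tcp_pos: [638.2, 26.4, 42.4]
tcp_rot: [3.139, 0.07, 0.004]
wrist_force: [-1.2, -2.7, 7.5]
opening: 16.0
```

```bash
python3 -m pendant '[{"fingers":-1,"dx":0.01,"dy":0,"dz":0,"rx":0,"ry":0,"rz":0},{"fingers":-1,"dx":0.02,"dy":0,"dz":0,"rx":0,"ry":0,"rz":0},{"fingers":-1,"dx":0.03,"dy":0,"dz":0,"rx":0,"ry":0,"rz":0},{"fingers":-1,"dx":0.041,"dy":0,"dz":0,"rx":0,"ry":0,"rz":0},{"fingers":-1,"dx":0.041,"dy":0,"dz":0,"rx":0,"ry":0,"rz":0},{"fingers":-1,"dx":0.041,"dy":0,"dz":0,"rx":0,"ry":0,"rz":0}]'
```

```text
clock: 4.4
tcp_pos: [677.8, 28.1, 42.3]
tcp_rot: [3.139, 0.07, -0.0]
wrist_force: [-2.7, -3.0, 7.9]
opening: 15.9
```

Run:
```python
from h import *
o=manip.observe();print(o["tcp_pos"],o["wrist_force"],o["opening"])
```

```text
[677.75252798  28.14849132  42.25602797] [-2.73966578 -2.97969473  7.90472111] 15.926396497359999
```

```bash
python3 -m pendant '[{"fingers":0,"dx":0,"dy":0,"dz":0,"rx":0,"ry":0,"rz":0},{"fingers":0,"dx":0,"dy":0,"dz":0,"rx":0,"ry":0,"rz":0},{"fingers":0,"dx":0,"dy":0,"dz":-0.06,"rx":0,"ry":0,"rz":0},{"fingers":0,"dx":0,"dy":0,"dz":-0.12,"rx":0,"ry":0,"rz":0},{"fingers":0,"dx":-0.05,"dy":0,"dz":-0.17,"rx":0,"ry":0,"rz":0},{"fingers":0,"dx":-0.248,"dy":0,"dz":-0.17,"rx":0,"ry":0,"rz":0},{"fingers":0,"dx":-0.248,"dy":0,"dz":-0.17,"rx":0,"ry":0,"rz":0},{"fingers":0,"dx":-0.248,"dy":0,"dz":-0.17,"rx":0,"ry":0,"rz":0},{"fingers":0,"dx":-0.248,"dy":0,"dz":-0.17,"rx":0,"ry":0,"rz":0},{"fingers":0,"dx":-0.248,"dy":0,"dz":-0.17,"rx":0,"ry":0,"rz":0}]'
python3 - <<'E'
from h import *
d=cam("wrist"); save(d,"w4.png",s=1.4); np.save("w4.npy",d,allow_pickle=True)
E
```

```text
clock: 5.65
tcp_pos: [429.3, 18.6, 211.0]
tcp_rot: [-3.141, -0.073, 0.0]
wrist_force: [0.4, 1.8, 0.2]
opening: 44.0
```

View pics/w4.png

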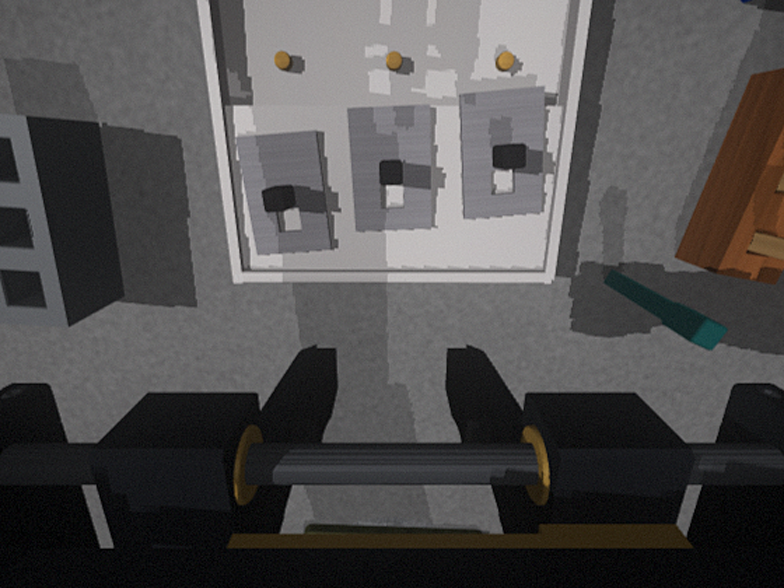

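Run:
```python
from meas import *
d=np.load("w4.npy",allow_pickle=True).item()
for c,s in pins(d)[:3]: print("pin",c.round(1),s[4],ray(d,*c,28.5).round(1))
save(d,"w4c.png",(150,30,410,205),3)
```

```text
pin [200.8  42.4] 99 [567.9 103.6  28.5]
pin [280.9  42.6] 102 [571.3  24.1  28.5]
pin [360.7  42.8] 112 [574.6 -55.1  28.5]
```

View pics/w4c.png

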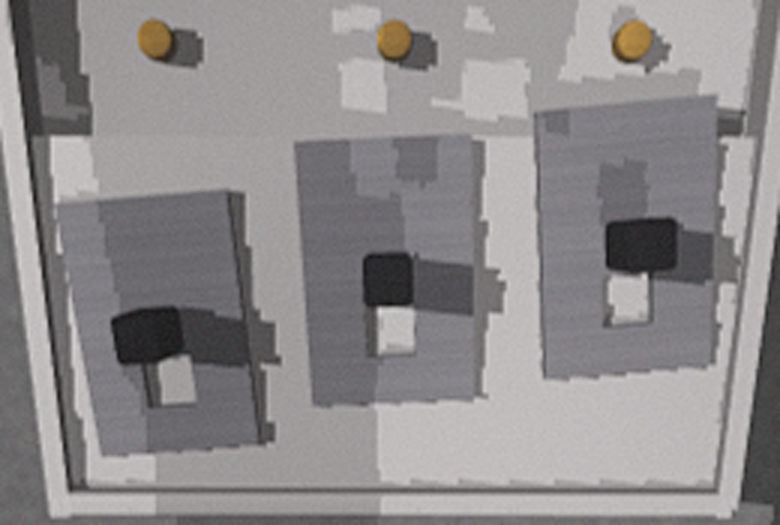

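Run:
```python
from h import *
d=np.load("w4.npy",allow_pickle=True).item()
C=dict(R=[(533,112),(716,97),(712,366),(545,380)],M=[(295,143),(471,135),(474,400),(313,406)],L=[(60,203),(228,190),(260,443),(101,456)])
for k,c in C.items():
    w=np.array([ray(d,150+x/3,30+y/3,35) for x,y in c])[:,:2]
    f=(w[0]+w[1]-w[2]-w[3])/2; l=(w[0]+w[3]-w[1]-w[2])/2
    print(k,w.mean(0).round(1),"yaw",np.degrees(np.arctan2(f[1],f[0])).round(1),np.degrees(np.arctan2(-l[0],l[1])).round(1),np.linalg.norm(f).round(1),np.linalg.norm(l).round(1))
```

```text
R [509.7 -60.2] yaw 8.5 7.1 89.4 60.6
M [495.2  22.1] yaw 5.0 4.9 89.5 59.3
L [473.7 102.1] yaw 6.3 7.0 89.1 59.2
```

Run:
```python
from h import *
print(tool([509.7,-60.2,40]).round(4))
```

```text
[0.0747 0.0826 0.1711]
```

```bash
python3 -m pendant '[{"fingers":0,"dx":0.075,"dy":0.083,"dz":0.07,"rx":0,"ry":0,"rz":-0.5},{"fingers":0,"dx":0.075,"dy":0.083,"dz":0.07,"rx":0,"ry":0,"rz":-0.5},{"fingers":0,"dx":0.075,"dy":0.083,"dz":0.12,"rx":0,"ry":0,"rz":-0.5},{"fingers":0,"dx":0.075,"dy":0.083,"dz":0.12,"rx":0,"ry":0,"rz":-0.5},{"fingers":0,"dx":0.075,"dy":0.083,"dz":0.12,"rx":0,"ry":0,"rz":-0.5}]'
python3 - <<'E'
from h import *
print(tool([509.7,-60.2,40]).round(4))
d=cam("wrist"); save(d,"w5.png",s=1.4); print(proj(d,[509.7,-60.2,67])*1.4)
E
```

```text
clock: 6.32
tcp_pos: [509.8, -60.3, 91.7]
tcp_rot: [-3.134, -0.21, -0.002]
wrist_force: [0.4, 0.3, 0.0]
opening: 44.2
[-0.0001 -0.0001  0.0517]
[392.30276375 339.79830348]
```

View pics/w5.png

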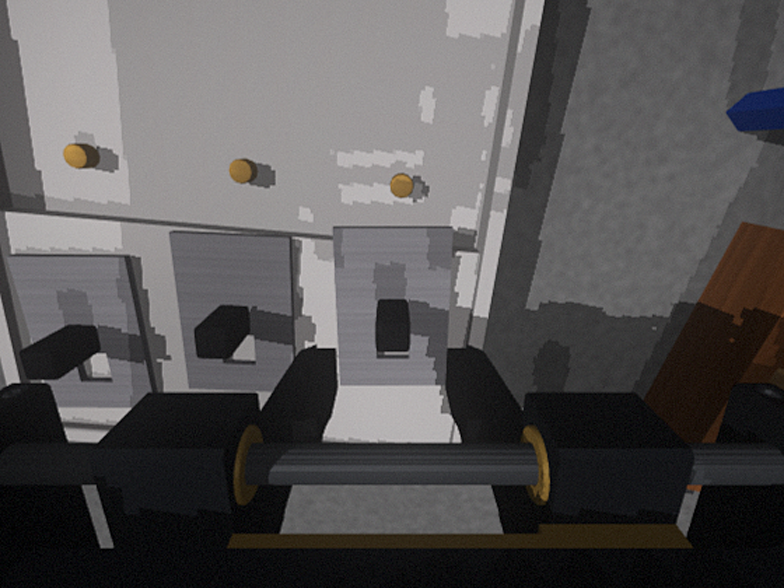

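Knob at (392,337), where predicted and square to the jaws. Grasp.

```bash
python3 -m pendant '[{"fingers":0,"dx":0,"dy":0,"dz":0.051,"rx":0,"ry":0,"rz":0},{"fingers":0,"dx":0,"dy":0,"dz":0.051,"rx":0,"ry":0,"rz":0},{"fingers":-1,"dx":0,"dy":0,"dz":0.051,"rx":0,"ry":0,"rz":0},{"fingers":-1,"dx":0,"dy":0,"dz":0.051,"rx":0,"ry":0,"rz":0},{"fingers":-1,"dx":0,"dy":0,"dz":0.051,"rx":0,"ry":0,"rz":0},{"fingers":-1,"dx":0,"dy":0,"dz":0.051,"rx":0,"ry":0,"rz":0}]' 20
python3 - <<'E'
from h import *
print(tool([593.9,-54.5,42]).round(4))
E
```

```text
clock: 7.12
tcp_pos: [509.7, -61.1, 41.2]
tcp_rot: [3.134, 0.209, 0.004]
wrist_force: [-0.3, 0.6, 9.4]
opening: 16.0
[ 0.0843  0.0046 -0.0006]
```

```bash
python3 -m pendant '[{"fingers":-1,"dx":0,"dy":0,"dz":-0.0015,"rx":0,"ry":0,"rz":0.2},{"fingers":-1,"dx":0.015,"dy":0.001,"dz":-0.0015,"rx":0,"ry":0,"rz":0.51},{"fingers":-1,"dx":0.03,"dy":0.0015,"dz":-0.0015,"rx":0,"ry":0,"rz":0.51},{"fingers":-1,"dx":0.045,"dy":0.0025,"dz":-0.0015,"rx":0,"ry":0,"rz":0.51},{"fingers":-1,"dx":0.06,"dy":0.003,"dz":-0.0015,"rx":0,"ry":0,"rz":0.51},{"fingers":-1,"dx":0.075,"dy":0.004,"dz":-0.0015,"rx":0,"ry":0,"rz":0.51},{"fingers":-1,"dx":0.0843,"dy":0.0046,"dz":-0.0015,"rx":0,"ry":0,"rz":0.51},{"fingers":-1,"dx":0.0843,"dy":0.0046,"dz":-0.0015,"rx":0,"ry":0,"rz":0.51},{"fingers":-1,"dx":0.0843,"dy":0.0046,"dz":-0.0015,"rx":0,"ry":0,"rz":0.51}]'
python3 - <<'E'
from meas import *
print(tool([593.9,-54.5,30]).round(4))
d=cam("wrist"); save(d,"w6.png",s=1.4)
for c,s in pins(d): print("pin",c.round(1),s[4],ray(d,*c,28.5).round(1))
E
```

```text
clock: 8.25
tcp_pos: [592.0, -54.6, 41.1]
tcp_rot: [3.141, 0.069, -0.002]
wrist_force: [0.1, -0.1, -2.5]
opening: 16.0
[0.0019 0.     0.0111]
pin [ 23.7 270.7] 79 [572.  102.8  28.5]
pin [152.5 273.9] 185 [573.2  23.7  28.5]
pin [335.4 337.5] 104 [529.  -94.4  28.5]
```

View pics/w6.png

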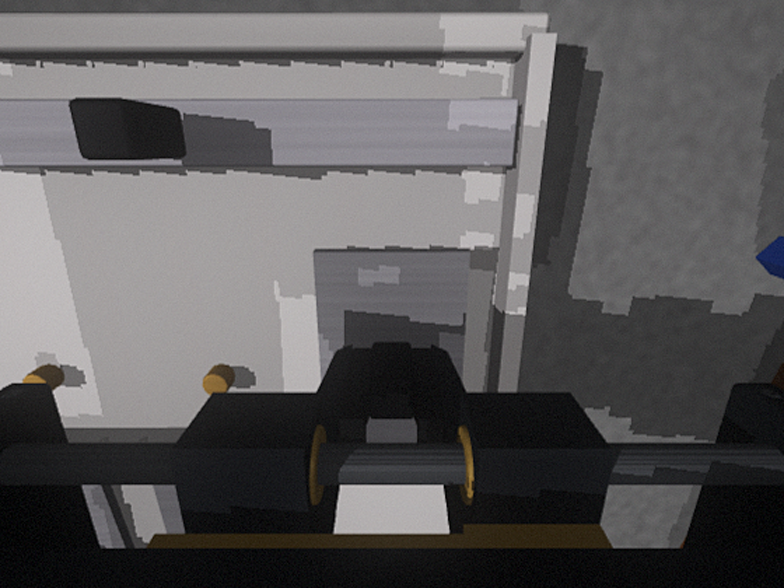

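```bash
python3 -m pendant '[{"fingers":-1,"dx":0.002,"dy":0,"dz":0,"rx":0,"ry":0,"rz":0},{"fingers":-1,"dx":0.002,"dy":0,"dz":0.004,"rx":0,"ry":0,"rz":0},{"fingers":-1,"dx":0.002,"dy":0,"dz":0.008,"rx":0,"ry":0,"rz":0},{"fingers":-1,"dx":0.002,"dy":0,"dz":0.011,"rx":0,"ry":0,"rz":0},{"fingers":-1,"dx":0.002,"dy":0,"dz":0.011,"rx":0,"ry":0,"rz":0}]'
python3 - <<'E'
from meas import *
print(tool([593.9,-54.5,30]).round(4))
d=cam("wrist"); save(d,"w7.png",s=1.4)
E
```

```text
clock: 8.93
tcp_pos: [594.7, -54.3, 29.8]
tcp_rot: [3.141, 0.069, -0.001]
wrist_force: [0.6, -0.2, -2.1]
opening: 15.5
[-0.0008  0.0001 -0.0002]
```

View pics/w7.png

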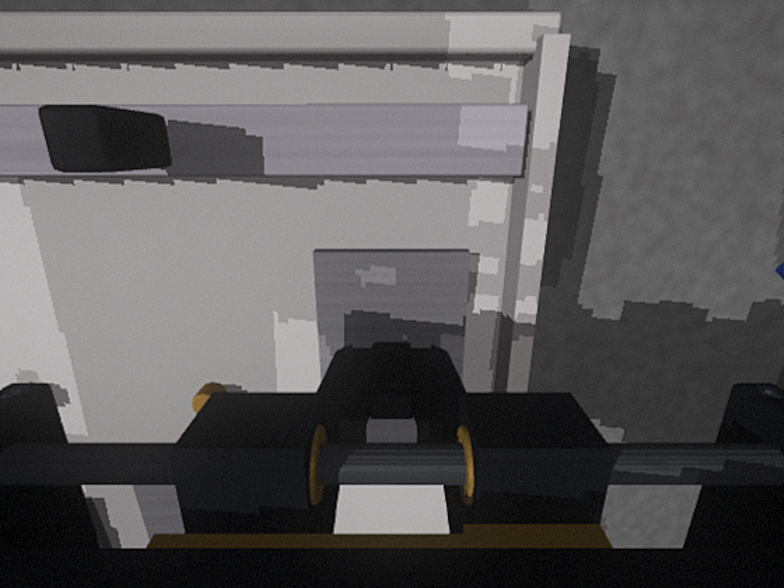

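It went down freely and still carries only the plate weight, so the pin is in the hole. Release, lift and look from behind.

```bash
python3 -m pendant '[{"fingers":-1,"dx":0,"dy":0,"dz":0.001,"rx":0,"ry":0,"rz":0},{"fingers":-0.1,"dx":0,"dy":0,"dz":0.001,"rx":0,"ry":0,"rz":0},{"fingers":-0.1,"dx":0,"dy":0,"dz":0.001,"rx":0,"ry":0,"rz":0},{"fingers":-0.1,"dx":0,"dy":0,"dz":0,"rx":0,"ry":0,"rz":0},{"fingers":0,"dx":0,"dy":0,"dz":-0.06,"rx":0,"ry":0,"rz":0},{"fingers":0,"dx":-0.03,"dy":-0.03,"dz":-0.12,"rx":0,"ry":0,"rz":0},{"fingers":0,"dx":-0.16,"dy":-0.075,"dz":-0.17,"rx":0,"ry":0,"rz":0},{"fingers":0,"dx":-0.16,"dy":-0.075,"dz":-0.17,"rx":0,"ry":0,"rz":0},{"fingers":0,"dx":-0.16,"dy":-0.075,"dz":-0.17,"rx":0,"ry":0,"rz":0},{"fingers":0,"dx":-0.16,"dy":-0.075,"dz":-0.17,"rx":0,"ry":0,"rz":0}]'
python3 - <<'E'
from meas import *
d=cam("wrist"); save(d,"w8.png",s=1.4); np.save("w8.npy",d,allow_pickle=True)
save(d,"w8c.png",(150,10,410,205),3)
for c,s in pins(d)[:4]: print("pin",c.round(1),s[4],ray(d,*c,28.5).round(1))
E
```

```text
clock: 10.22
tcp_pos: [430.5, 14.1, 201.2]
tcp_rot: [-3.141, -0.072, -0.001]
wrist_force: [0.5, 0.6, -0.0]
opening: 44.4
pin [193.7  41.6] 102 [568.  103.4  28.5]
pin [276.1  41.9] 108 [571.3  24.2  28.5]
pin [358.6  42.1] 122 [574.6 -55.3  28.5]
pin [549. 179.] 158 [ 449.5 -284.6   28.5]
```

View pics/w8c.png

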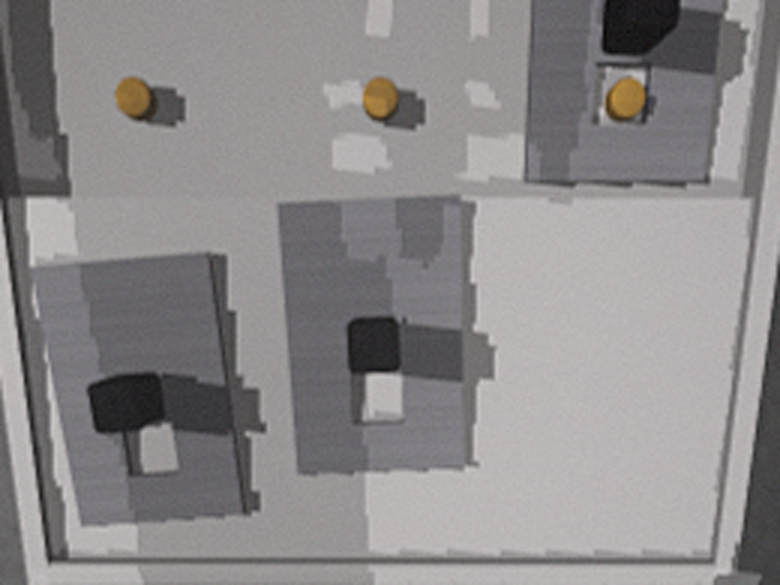

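Right plate is flat with its pin inside the hole (626,97). Next is the middle plate.

Run:
```python
from h import *
d=np.load("w8.npy",allow_pickle=True).item()
C=dict(M=[(279,205),(460,197),(472,466),(298,475)],L=[(34,266),(209,254),(247,514),(83,524)])
for k,c in C.items():
    w=np.array([ray(d,150+x/3,10+y/3,35) for x,y in c])[:,:2]
    f=(w[0]+w[1]-w[2]-w[3])/2; l=(w[0]+w[3]-w[1]-w[2])/2
    print(k,w.mean(0).round(1),"yaw",np.degrees(np.arctan2(f[1],f[0])).round(1),np.degrees(np.arctan2(-l[0],l[1])).round(1),np.linalg.norm(f).round(1),np.linalg.norm(l).round(1))
    print(tool([*w.mean(0),41]).round(4))
```

```text
M [495.3  21.2] yaw 5.7 5.2 89.0 60.7
[ 0.0628 -0.0047  0.1599]
L [473.7 101.8] yaw 7.2 6.2 89.0 59.5
[ 0.0449 -0.0862  0.1599]
```

```bash
python3 -m pendant '[{"fingers":0,"dx":0.063,"dy":-0.005,"dz":0.06,"rx":0,"ry":0,"rz":-0.26},{"fingers":0,"dx":0.063,"dy":-0.005,"dz":0.1,"rx":0,"ry":0,"rz":-0.26},{"fingers":0,"dx":0.063,"dy":-0.005,"dz":0.13,"rx":0,"ry":0,"rz":-0.26},{"fingers":0,"dx":0.063,"dy":-0.005,"dz":0.159,"rx":0,"ry":0,"rz":-0.26},{"fingers":0,"dx":0.063,"dy":-0.005,"dz":0.159,"rx":0,"ry":0,"rz":-0.26},{"fingers":-1,"dx":0.063,"dy":-0.005,"dz":0.159,"rx":0,"ry":0,"rz":-0.26},{"fingers":-1,"dx":0.063,"dy":-0.005,"dz":0.159,"rx":0,"ry":0,"rz":-0.26},{"fingers":-1,"dx":0.063,"dy":-0.005,"dz":0.159,"rx":0,"ry":0,"rz":-0.26},{"fingers":-1,"dx":0.063,"dy":-0.005,"dz":0.159,"rx":0,"ry":0,"rz":-0.26}]' 20
python3 - <<'E'
from h import *
print(tool([571.4+19,24.1+.83,42]).round(4))
E
```

```text
clock: 11.4
tcp_pos: [495.3, 21.4, 42.1]
tcp_rot: [-3.138, -0.14, -0.003]
wrist_force: [0.5, -0.7, 6.7]
opening: 15.8
[0.0951 0.005  0.0003]
```

```bash
python3 -m pendant '[{"fingers":-1,"dx":0,"dy":0,"dz":-0.0015,"rx":0,"ry":0,"rz":0.1},{"fingers":-1,"dx":0.015,"dy":0.001,"dz":-0.0015,"rx":0,"ry":0,"rz":0.26},{"fingers":-1,"dx":0.035,"dy":0.002,"dz":-0.0015,"rx":0,"ry":0,"rz":0.26},{"fingers":-1,"dx":0.055,"dy":0.003,"dz":-0.0015,"rx":0,"ry":0,"rz":0.26},{"fingers":-1,"dx":0.075,"dy":0.004,"dz":-0.0015,"rx":0,"ry":0,"rz":0.26},{"fingers":-1,"dx":0.09,"dy":0.005,"dz":-0.0015,"rx":0,"ry":0,"rz":0.26},{"fingers":-1,"dx":0.096,"dy":0.005,"dz":-0.0015,"rx":0,"ry":0,"rz":0.26},{"fingers":-1,"dx":0.096,"dy":0.005,"dz":-0.0015,"rx":0,"ry":0,"rz":0.26},{"fingers":-1,"dx":0.096,"dy":0.005,"dz":-0.0015,"rx":0,"ry":0,"rz":0.26}]'
python3 - <<'E'
from h import *
print(tool([571.4+19,24.1+.83,30]).round(4))
E
```

```text
clock: 12.52
tcp_pos: [589.5, 24.8, 42.5]
tcp_rot: [3.141, 0.069, -0.003]
wrist_force: [0.3, -0.1, -2.6]
opening: 15.7
[ 0.0009 -0.      0.0125]
```

```bash
python3 -m pendant '[{"fingers":-1,"dx":0.001,"dy":0,"dz":0,"rx":0,"ry":0,"rz":0},{"fingers":-1,"dx":0.001,"dy":0,"dz":0.004,"rx":0,"ry":0,"rz":0},{"fingers":-1,"dx":0.001,"dy":0,"dz":0.008,"rx":0,"ry":0,"rz":0},{"fingers":-1,"dx":0.001,"dy":0,"dz":0.0115,"rx":0,"ry":0,"rz":0},{"fingers":-1,"dx":0.001,"dy":0,"dz":0.0115,"rx":0,"ry":0,"rz":0}]'
```

```text
clock: 13.15
tcp_pos: [591.3, 24.9, 30.7]
tcp_rot: [3.141, 0.069, -0.001]
wrist_force: [0.2, 0.3, -2.5]
opening: 15.9
```

```bash
python3 -m pendant '[{"fingers":-1,"dx":0,"dy":0,"dz":0.0005,"rx":0,"ry":0,"rz":0},{"fingers":-0.1,"dx":0,"dy":0,"dz":0.0005,"rx":0,"ry":0,"rz":0},{"fingers":-0.1,"dx":0,"dy":0,"dz":0.0005,"rx":0,"ry":0,"rz":0},{"fingers":-0.1,"dx":0,"dy":0,"dz":0,"rx":0,"ry":0,"rz":0},{"fingers":0,"dx":0,"dy":0,"dz":-0.06,"rx":0,"ry":0,"rz":0},{"fingers":0,"dx":-0.03,"dy":-0.02,"dz":-0.12,"rx":0,"ry":0,"rz":0},{"fingers":0,"dx":-0.16,"dy":-0.05,"dz":-0.17,"rx":0,"ry":0,"rz":0},{"fingers":0,"dx":-0.16,"dy":-0.05,"dz":-0.17,"rx":0,"ry":0,"rz":0},{"fingers":0,"dx":-0.16,"dy":-0.05,"dz":-0.17,"rx":0,"ry":0,"rz":0},{"fingers":0,"dx":-0.16,"dy":-0.05,"dz":-0.17,"rx":0,"ry":0,"rz":0}]'
python3 - <<'E'
from meas import *
d=cam("wrist"); np.save("w9.npy",d,allow_pickle=True)
save(d,"w9c.png",(150,10,410,205),3)
for c,s in pins(d)[:4]: print("pin",c.round(1),s[4],ray(d,*c,28.5).round(1))
E
```

```text
clock: 14.4
tcp_pos: [428.8, 68.2, 202.1]
tcp_rot: [-3.141, -0.072, -0.001]
wrist_force: [0.1, -0.2, -0.5]
opening: 44.3
pin [249.7  42.8] 104 [567.8 103.7  28.5]
pin [331.6  42.9] 111 [571.3  24.6  28.5]
pin [414.   43.2] 121 [574.5 -55.1  28.5]
pin [389.  332.5] 75 [228.6 -88.1  28.5]
```

View pics/w9c.png

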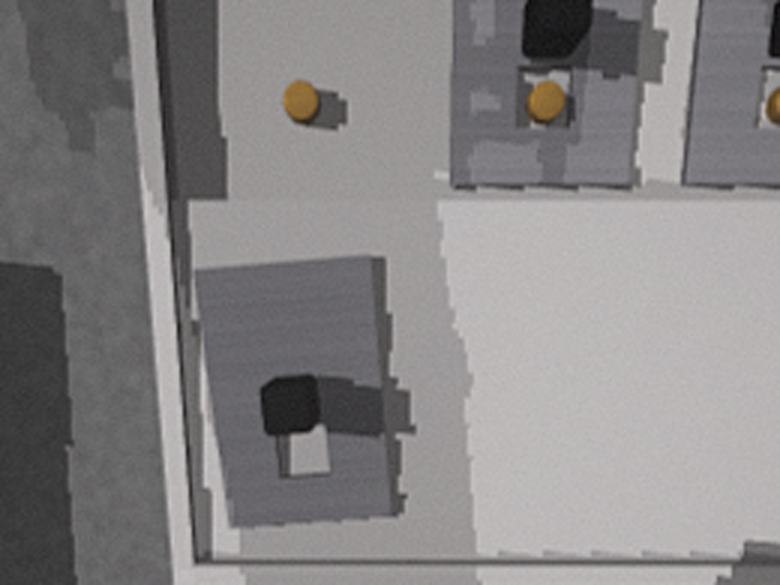

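Middle plate is seated too, with its pin in the hole at (546,100). The left plate hasn't moved.

Run:
```python
from h import *
d=np.load("w9.npy",allow_pickle=True).item()
C=dict(L=[(193,271),(372,257),(393,517),(231,528)])
for k,c in C.items():
    w=np.array([ray(d,150+x/3,10+y/3,35) for x,y in c])[:,:2]
    f=(w[0]+w[1]-w[2]-w[3])/2; l=(w[0]+w[3]-w[1]-w[2])/2
    print(k,w.mean(0).round(1),"yaw",np.degrees(np.arctan2(f[1],f[0])).round(1),np.degrees(np.arctan2(-l[0],l[1])).round(1),np.linalg.norm(f).round(1),np.linalg.norm(l).round(1))
    print(tool([*w.mean(0),41]).round(4))
```

```text
L [473.  102.5] yaw 7.3 6.6 89.3 59.9
[ 0.0438 -0.0325  0.1607]
```

```bash
python3 -m pendant '[{"fingers":-0.1,"dx":0.044,"dy":-0.0325,"dz":0.06,"rx":0,"ry":0,"rz":-0.42},{"fingers":-0.1,"dx":0.044,"dy":-0.0325,"dz":0.1,"rx":0,"ry":0,"rz":-0.42},{"fingers":-0.1,"dx":0.044,"dy":-0.0325,"dz":0.13,"rx":0,"ry":0,"rz":-0.42},{"fingers":-0.1,"dx":0.044,"dy":-0.0325,"dz":0.16,"rx":0,"ry":0,"rz":-0.42},{"fingers":-0.1,"dx":0.044,"dy":-0.0325,"dz":0.16,"rx":0,"ry":0,"rz":-0.42},{"fingers":-1,"dx":0.044,"dy":-0.0325,"dz":0.16,"rx":0,"ry":0,"rz":-0.42},{"fingers":-1,"dx":0.044,"dy":-0.0325,"dz":0.16,"rx":0,"ry":0,"rz":-0.42},{"fingers":-1,"dx":0.044,"dy":-0.0325,"dz":0.16,"rx":0,"ry":0,"rz":-0.42},{"fingers":-1,"dx":0.044,"dy":-0.0325,"dz":0.16,"rx":0,"ry":0,"rz":-0.42}]' 20
python3 - <<'E'
from h import *
print(tool([567.9+19,103.7+.83,42]).round(4))
E
```

```text
clock: 15.58
tcp_pos: [473.0, 102.4, 42.2]
tcp_rot: [-3.136, -0.184, -0.004]
wrist_force: [-0.0, -0.6, 6.6]
opening: 15.7
[0.1134 0.0112 0.0005]
```

```bash
python3 -m pendant '[{"fingers":-1,"dx":0,"dy":0,"dz":-0.0015,"rx":0,"ry":0,"rz":0.15},{"fingers":-1,"dx":0.015,"dy":0.0015,"dz":-0.0015,"rx":0,"ry":0,"rz":0.42},{"fingers":-1,"dx":0.035,"dy":0.0035,"dz":-0.0015,"rx":0,"ry":0,"rz":0.42},{"fingers":-1,"dx":0.055,"dy":0.0055,"dz":-0.0015,"rx":0,"ry":0,"rz":0.42},{"fingers":-1,"dx":0.075,"dy":0.0075,"dz":-0.0015,"rx":0,"ry":0,"rz":0.42},{"fingers":-1,"dx":0.095,"dy":0.0095,"dz":-0.0015,"rx":0,"ry":0,"rz":0.42},{"fingers":-1,"dx":0.11,"dy":0.011,"dz":-0.0015,"rx":0,"ry":0,"rz":0.42},{"fingers":-1,"dx":0.1142,"dy":0.0112,"dz":-0.0015,"rx":0,"ry":0,"rz":0.42},{"fingers":-1,"dx":0.1142,"dy":0.0112,"dz":-0.0015,"rx":0,"ry":0,"rz":0.42},{"fingers":-1,"dx":0.1142,"dy":0.0112,"dz":-0.0015,"rx":0,"ry":0,"rz":0.42}]'
python3 - <<'E'
from h import *
print(tool([567.9+19,103.7+.83,30]).round(4))
E
```

```text
clock: 16.82
tcp_pos: [585.7, 104.5, 42.5]
tcp_rot: [3.141, 0.069, -0.003]
wrist_force: [-0.3, -0.6, -2.2]
opening: 15.5
[0.0012 0.     0.0125]
```

```bash
python3 -m pendant '[{"fingers":-1,"dx":0.001,"dy":0,"dz":0,"rx":0,"ry":0,"rz":0},{"fingers":-1,"dx":0.001,"dy":0,"dz":0.004,"rx":0,"ry":0,"rz":0},{"fingers":-1,"dx":0.001,"dy":0,"dz":0.008,"rx":0,"ry":0,"rz":0},{"fingers":-1,"dx":0.001,"dy":0,"dz":0.0118,"rx":0,"ry":0,"rz":0},{"fingers":-1,"dx":0.001,"dy":0,"dz":0.0118,"rx":0,"ry":0,"rz":0}]'
```

```text
clock: 17.45
tcp_pos: [587.7, 104.5, 30.6]
tcp_rot: [3.141, 0.069, -0.001]
wrist_force: [0.4, -0.1, -1.5]
opening: 15.6
```

```bash
python3 -m pendant '[{"fingers":-1,"dx":0,"dy":0,"dz":0.0005,"rx":0,"ry":0,"rz":0},{"fingers":-0.1,"dx":0,"dy":0,"dz":0.0005,"rx":0,"ry":0,"rz":0},{"fingers":-0.1,"dx":0,"dy":0,"dz":0.0005,"rx":0,"ry":0,"rz":0},{"fingers":-0.1,"dx":0,"dy":0,"dz":0,"rx":0,"ry":0,"rz":0},{"fingers":0,"dx":0,"dy":0,"dz":-0.06,"rx":0,"ry":0,"rz":0},{"fingers":0,"dx":-0.03,"dy":0.02,"dz":-0.12,"rx":0,"ry":0,"rz":0},{"fingers":0,"dx":-0.09,"dy":0.08,"dz":-0.17,"rx":0,"ry":0,"rz":0},{"fingers":0,"dx":-0.09,"dy":0.08,"dz":-0.17,"rx":0,"ry":0,"rz":0},{"fingers":0,"dx":-0.09,"dy":0.08,"dz":-0.17,"rx":0,"ry":0,"rz":0}]'
python3 - <<'E'
from meas import *
d=cam("wrist"); np.save("w10.npy",d,allow_pickle=True)
save(d,"w10c.png",(150,0,410,205),2.9)
for c,s in pins(d)[:4]: print("pin",c.round(1),s[4],ray(d,*c,28.5).round(1))
E
```

```text
clock: 18.58
tcp_pos: [500.5, 18.0, 202.8]
tcp_rot: [3.14, 0.062, 0.003]
wrist_force: [1.1, -0.2, 0.3]
opening: 44.2
pin [199.8 117.8] 78 [568.2 104.2  28.5]
pin [276.2 117.4] 90 [571.7  24.4  28.5]
pin [352.  117.1] 96 [575.  -54.8  28.5]
pin [389.4 333.7] 60 [ 296.9 -138.7   28.5]
```

View pics/w10c.png

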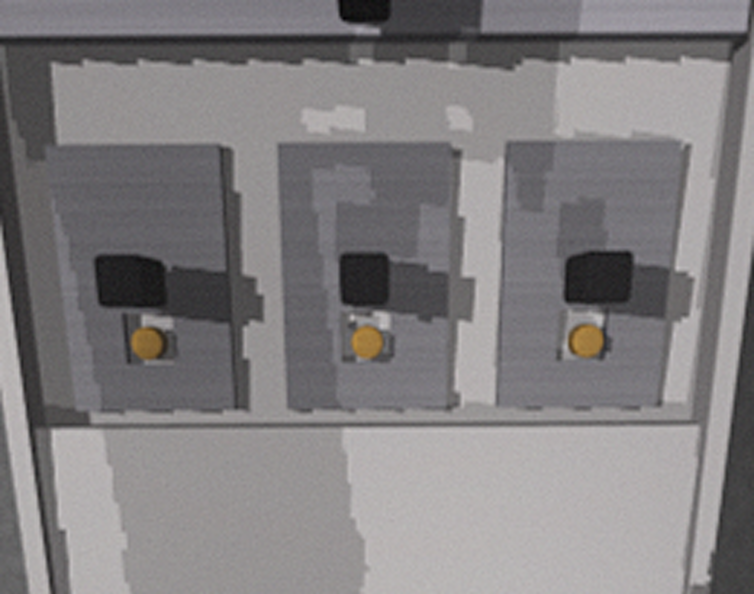

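All three plates lie in the bed with pins inside the holes, sitting roughly 2 mm toward the bar. Next, push the bar home.

Run:
```python
from h import *
print(tool([677.5,28.2,42]).round(4))
```

```text
[ 0.1758 -0.0009  0.1603]
```

```bash
python3 -m pendant '[{"fingers":0,"dx":0.06,"dy":-0.001,"dz":0,"rx":0,"ry":0,"rz":0},{"fingers":0,"dx":0.12,"dy":-0.001,"dz":0,"rx":0,"ry":0,"rz":0},{"fingers":0,"dx":0.176,"dy":-0.001,"dz":0.02,"rx":0,"ry":0,"rz":0},{"fingers":0,"dx":0.176,"dy":-0.001,"dz":0.08,"rx":0,"ry":0,"rz":0},{"fingers":0,"dx":0.176,"dy":-0.001,"dz":0.08,"rx":0,"ry":0,"rz":0}]'
python3 - <<'E'
from h import *
print(tool([677.5,28.2,42]).round(4))
d=cam("wrist"); save(d,"w11.png",(150,150,410,280),3); print((proj(d,[677.5,28.2,68])-[150,150])*3)
E
```

```text
clock: 19.25
tcp_pos: [673.2, 30.7, 114.9]
tcp_rot: [-3.141, -0.072, 0.019]
wrist_force: [-0.9, 0.5, 0.5]
opening: 43.8
[0.0051 0.0028 0.0728]
[402.186271   217.64727735]
```

View pics/w11.png

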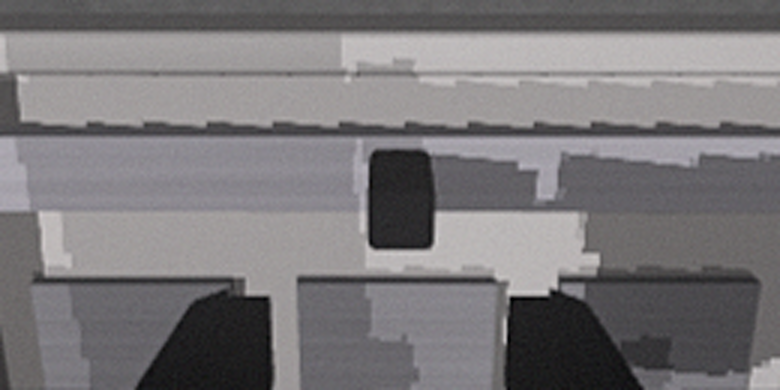

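```bash
python3 -m pendant '[{"fingers":0,"dx":0,"dy":0,"dz":0,"rx":0,"ry":0,"rz":0},{"fingers":0,"dx":0,"dy":0,"dz":0,"rx":0,"ry":0,"rz":0}]'
python3 - <<'E'
from h import *
print(tool([677.5,28.2,42]).round(4))
E
```

```text
clock: 19.55
tcp_pos: [678.5, 29.7, 123.6]
tcp_rot: [-3.141, -0.069, -0.006]
wrist_force: [0.6, -0.4, 0.5]
opening: 44.0
[-0.0014  0.0014  0.0816]
```

```bash
python3 -m pendant '[{"fingers":0,"dx":-0.001,"dy":0.0014,"dz":0.04,"rx":0,"ry":0,"rz":0},{"fingers":0,"dx":-0.001,"dy":0.0014,"dz":0.081,"rx":0,"ry":0,"rz":0},{"fingers":0,"dx":-0.001,"dy":0.0014,"dz":0.081,"rx":0,"ry":0,"rz":0},{"fingers":-1,"dx":-0.001,"dy":0.0014,"dz":0.081,"rx":0,"ry":0,"rz":0},{"fingers":-1,"dx":-0.001,"dy":0.0014,"dz":0.081,"rx":0,"ry":0,"rz":0},{"fingers":-1,"dx":-0.001,"dy":0.0014,"dz":0.081,"rx":0,"ry":0,"rz":0}]' 15
```

```text
clock: 20.3
tcp_pos: [676.9, 28.0, 41.0]
tcp_rot: [-3.141, -0.069, -0.002]
wrist_force: [-0.8, 1.1, 0.1]
opening: 16.0
```

```bash
python3 -m pendant '[{"fingers":-1,"dx":-0.01,"dy":0,"dz":0,"rx":0,"ry":0,"rz":0},{"fingers":-1,"dx":-0.02,"dy":0,"dz":0,"rx":0,"ry":0,"rz":0},{"fingers":-1,"dx":-0.03,"dy":0,"dz":0,"rx":0,"ry":0,"rz":0},{"fingers":-1,"dx":-0.038,"dy":0,"dz":0,"rx":0,"ry":0,"rz":0},{"fingers":-1,"dx":-0.041,"dy":0,"dz":0,"rx":0,"ry":0,"rz":0},{"fingers":-1,"dx":-0.041,"dy":0,"dz":0,"rx":0,"ry":0,"rz":0},{"fingers":-1,"dx":-0.041,"dy":0,"dz":0,"rx":0,"ry":0,"rz":0}]'
```

```text
clock: 21.18
tcp_pos: [637.8, 26.4, 40.9]
tcp_rot: [-3.14, -0.069, -0.01]
wrist_force: [6.0, 0.6, 2.3]
opening: 15.9
```

```bash
python3 -m pendant '[{"fingers":-1,"dx":-0.001,"dy":0,"dz":0,"rx":0,"ry":0,"rz":0},{"fingers":-1,"dx":-0.001,"dy":0,"dz":0,"rx":0,"ry":0,"rz":0},{"fingers":-0.1,"dx":0,"dy":0,"dz":0,"rx":0,"ry":0,"rz":0},{"fingers":-0.1,"dx":0,"dy":0,"dz":0,"rx":0,"ry":0,"rz":0},{"fingers":0,"dx":0,"dy":0,"dz":-0.06,"rx":0,"ry":0,"rz":0},{"fingers":0,"dx":0,"dy":0,"dz":-0.12,"rx":0,"ry":0,"rz":0},{"fingers":0,"dx":-0.11,"dy":0,"dz":-0.18,"rx":0,"ry":0,"rz":0},{"fingers":0,"dx":-0.11,"dy":0,"dz":-0.18,"rx":0,"ry":0,"rz":0},{"fingers":0,"dx":-0.11,"dy":0,"dz":-0.18,"rx":0,"ry":0,"rz":0},{"fingers":0,"dx":-0.11,"dy":0,"dz":-0.18,"rx":0,"ry":0,"rz":0}]'
python3 - <<'E'
from meas import *
d=cam("wrist"); np.save("w12.npy",d,allow_pickle=True)
save(d,"w12.png",s=1.4)
for c,s in pins(d)[:3]: print("pin",c.round(1),s[4],ray(d,*c,28.5).round(1))
E
```

```text
clock: 22.42
tcp_pos: [525.5, 21.4, 219.8]
tcp_rot: [3.141, 0.069, 0.0]
wrist_force: [0.7, 0.1, 0.5]
opening: 43.9
pin [208.5 139.9] 68 [568.2 103.9  28.5]
pin [279.2 139.8] 81 [571.7  24.2  28.5]
pin [349.5 139.7] 82 [575.2 -55.1  28.5]
```

View pics/w12.png

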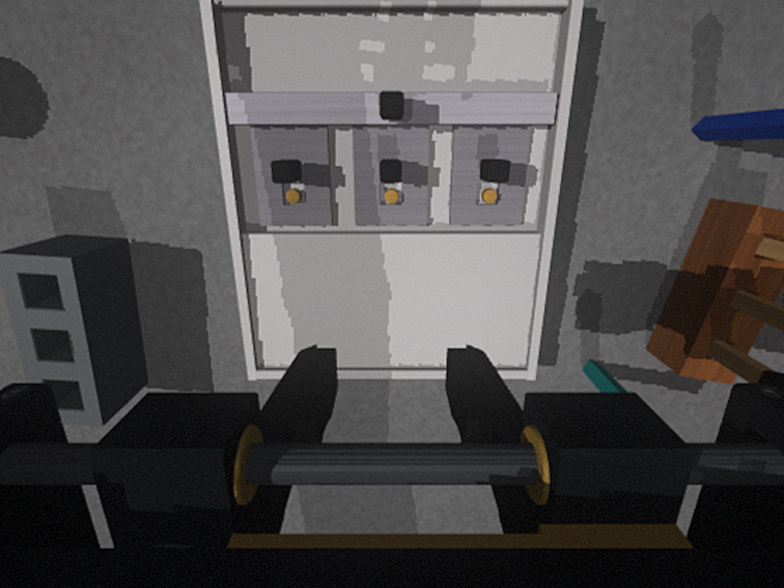

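The bar is home over all three plates, and every pin shows through its hole. Now the sticks.

Run:
```python
from h import *
print(tool([400,-245,245]).round(4))
```

```text
[-0.1376  0.2606 -0.0255]
```

```bash
python3 -m pendant '[{"fingers":0,"dx":-0.138,"dy":0.261,"dz":-0.025,"rx":0,"ry":0,"rz":1.07},{"fingers":0,"dx":-0.138,"dy":0.261,"dz":-0.025,"rx":0,"ry":0,"rz":1.07},{"fingers":0,"dx":-0.138,"dy":0.261,"dz":-0.025,"rx":0,"ry":0,"rz":1.07},{"fingers":0,"dx":-0.138,"dy":0.261,"dz":-0.025,"rx":0,"ry":0,"rz":1.07},{"fingers":0,"dx":-0.138,"dy":0.261,"dz":-0.025,"rx":0,"ry":0,"rz":1.07},{"fingers":0,"dx":-0.138,"dy":0.261,"dz":-0.025,"rx":0,"ry":0,"rz":1.07},{"fingers":0,"dx":-0.138,"dy":0.261,"dz":-0.025,"rx":0,"ry":0,"rz":1.07},{"fingers":0,"dx":-0.138,"dy":0.261,"dz":-0.025,"rx":0,"ry":0,"rz":1.07}]'
python3 - <<'E'
from meas import *
d=cam("wrist"); np.save("w13.npy",d,allow_pickle=True)
save(d,"w13.png",s=1.4)
E
```

```text
clock: 23.48
tcp_pos: [400.2, -244.0, 244.5]
tcp_rot: [-3.133, 0.219, 0.0]
wrist_force: [-0.3, -0.6, -0.7]
opening: 43.9
```

View pics/w13.png

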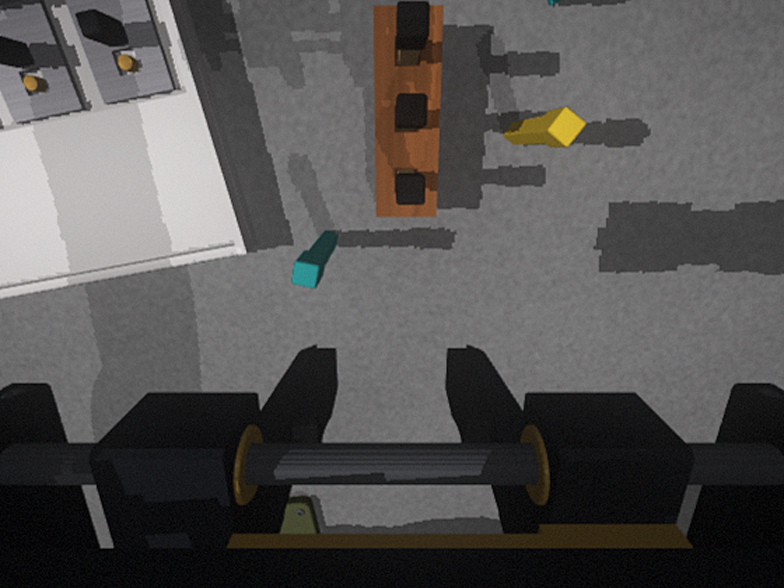

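Three black-capped sticks in the rack at (412,20), (411,110), (410,188), square to the tool. The look-alikes are teal (307,273) and yellow (566,127). Close crop to confirm:

Run:
```python
from meas import *
d=np.load("w13.npy",allow_pickle=True).item()
im=d["image"][0:165,255:330]
cv2.imwrite("pics/w13c.png",cv2.resize(cv2.convertScaleAbs(im[:,:,::-1],alpha=2.2,beta=15),None,fx=3.6,fy=3.6,interpolation=cv2.INTER_CUBIC))
```

```text
(no output)
```

View pics/w13c.png

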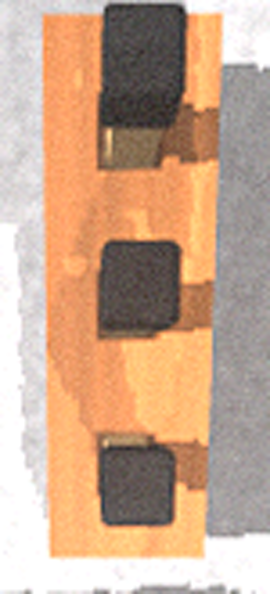

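Run:
```python
from meas import *
d=np.load("w13.npy",allow_pickle=True).item()
for u,v in [(144,46),(140,283),(138,487)]:
    p=ray(d,255+u/3.6,v/3.6,130); print(p.round(1),tool([p[0],p[1],95]).round(4))
r=[ray(d,255+u/3.6,v/3.6,50)[:2] for u,v in [(44,14),(50,556),(205,556),(220,14)]]; r=np.array(r); print(r.round(1),r.mean(0))
e=(r[0]+r[3]-r[1]-r[2]);print(np.degrees(np.arctan2(e[1],e[0])))
```

```text
[ 547.1 -276.4  130. ] [0.1501 0.0117 0.1495]
[ 501.2 -269.8  130. ] [0.1038 0.0115 0.1495]
[ 456.4 -263.7  130. ] [0.0586 0.0117 0.1495]
[[ 578.4 -256.5]
 [ 430.8 -235.5]
 [ 423.8 -284.8]
 [ 571.6 -304.5]] [ 501.15560342 -270.35161003]
-7.8392407983719155
```

```bash
python3 -m pendant '[{"fingers":0,"dx":0.0586,"dy":0.0117,"dz":0.04,"rx":0,"ry":0,"rz":0},{"fingers":0,"dx":0.0586,"dy":0.0117,"dz":0.08,"rx":0,"ry":0,"rz":0},{"fingers":0,"dx":0.0586,"dy":0.0117,"dz":0.12,"rx":0,"ry":0,"rz":0},{"fingers":0,"dx":0.0586,"dy":0.0117,"dz":0.151,"rx":0,"ry":0,"rz":0},{"fingers":0,"dx":0.0586,"dy":0.0117,"dz":0.151,"rx":0,"ry":0,"rz":0},{"fingers":-1,"dx":0.0586,"dy":0.0117,"dz":0.151,"rx":0,"ry":0,"rz":0},{"fingers":-1,"dx":0.0586,"dy":0.0117,"dz":0.151,"rx":0,"ry":0,"rz":0},{"fingers":-1,"dx":0.0586,"dy":0.0117,"dz":0.151,"rx":0,"ry":0,"rz":0}]' 20
```

```text
clock: 24.52
tcp_pos: [456.1, -265.8, 95.0]
tcp_rot: [3.133, -0.224, 0.003]
wrist_force: [-1.2, 0.6, 2.0]
opening: 17.7
```

```bash
python3 -m pendant '[{"fingers":-1,"dx":0,"dy":0,"dz":-0.03,"rx":0,"ry":0,"rz":0},{"fingers":-1,"dx":0,"dy":0,"dz":-0.06,"rx":0,"ry":0,"rz":0},{"fingers":-1,"dx":0,"dy":0,"dz":-0.12,"rx":0,"ry":0,"rz":0},{"fingers":-1,"dx":0,"dy":0,"dz":-0.125,"rx":0,"ry":0,"rz":0}]'
python3 - <<'E'
from h import *
d=cam("wrist"); save(d,"w14.png",s=1.4)
print(tool([405,230,222]).round(4))
E
```

```text
clock: 25.02
tcp_pos: [457.7, -266.7, 223.2]
tcp_rot: [3.13, -0.224, 0.013]
wrist_force: [-0.1, -0.1, -0.6]
opening: 18.0
[-0.1219 -0.4838 -0.0019]
```

View pics/w14.png

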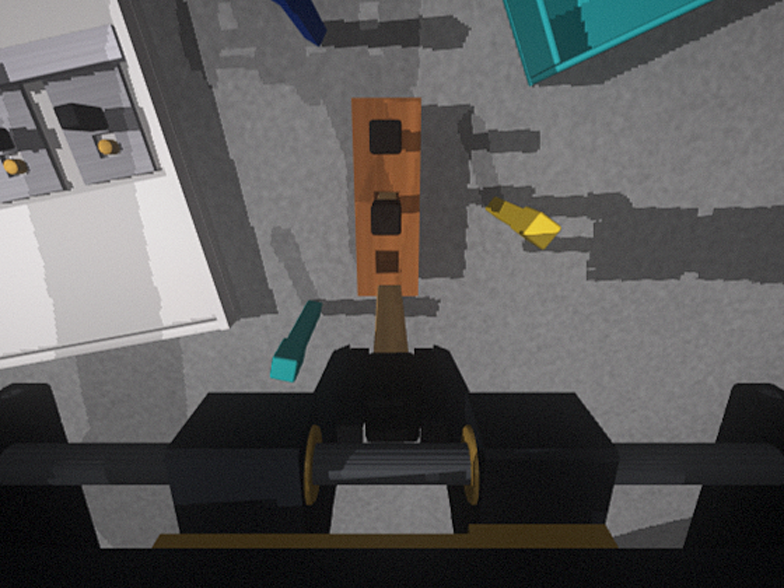

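Run:
```python
from h import *
d=np.load("w12.npy",allow_pickle=True).item()
for u,v in [(40,290),(53,345),(62,393)]: print(ray(d,u/1.4,v/1.4,70).round(1))
```

```text
[494.3 288.5  70. ]
[447.7 289.   70. ]
[403.1 291.4  70. ]
```

```bash
python3 -m pendant '[{"fingers":-1,"dx":-0.015,"dy":-0.06,"dz":0,"rx":0,"ry":0,"rz":0},{"fingers":-1,"dx":-0.122,"dy":-0.484,"dz":0,"rx":0,"ry":0,"rz":-0.6},{"fingers":-1,"dx":-0.122,"dy":-0.484,"dz":0,"rx":0,"ry":0,"rz":-0.6},{"fingers":-1,"dx":-0.122,"dy":-0.484,"dz":0,"rx":0,"ry":0,"rz":-0.6},{"fingers":-1,"dx":-0.122,"dy":-0.484,"dz":0,"rx":0,"ry":0,"rz":-0.6},{"fingers":-1,"dx":-0.122,"dy":-0.484,"dz":0,"rx":0,"ry":0,"rz":-0.6},{"fingers":-1,"dx":-0.122,"dy":-0.484,"dz":0,"rx":0,"ry":0,"rz":-0.6},{"fingers":-1,"dx":-0.122,"dy":-0.484,"dz":0,"rx":0,"ry":0,"rz":-0.6},{"fingers":-1,"dx":-0.122,"dy":-0.484,"dz":0,"rx":0,"ry":0,"rz":-0.6},{"fingers":-1,"dx":-0.122,"dy":-0.484,"dz":0,"rx":0,"ry":0,"rz":-0.6}]'
python3 -m pendant '[{"fingers":-1,"dx":0,"dy":0,"dz":0,"rx":0,"ry":0,"rz":0},{"fingers":-1,"dx":0,"dy":0,"dz":0,"rx":0,"ry":0,"rz":0}]'
python3 - <<'E'
from h import *
d=cam("wrist"); save(d,"w15.png",s=1.4); np.save("w15.npy",d,allow_pickle=True)
print(tool([450,290,222]).round(4))
E
```

```text
clock: 26.32
tcp_pos: [402.7, 230.0, 218.0]
tcp_rot: [3.139, -0.059, -0.003]
wrist_force: [0.2, -0.7, -0.1]
opening: 17.6
clock: 26.58
tcp_pos: [403.8, 229.4, 218.8]
tcp_rot: [3.14, -0.064, -0.0]
wrist_force: [-0.3, -0.4, -0.6]
opening: 17.9
[ 0.0438 -0.0621 -0.0032]
```

View pics/w15.png

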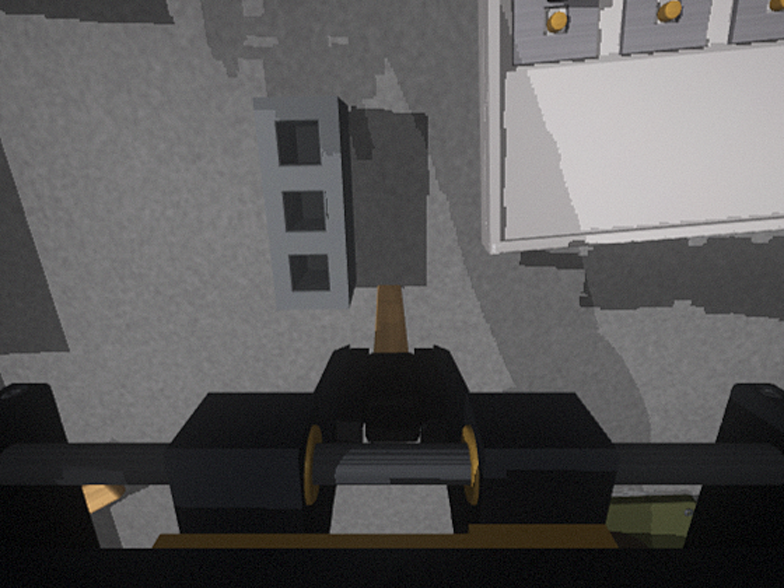

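Run:
```python
from h import *
d=np.load("w15.npy",allow_pickle=True).item()
r=np.array([ray(d,u/1.4,v/1.4,70)[:2] for u,v in [(256,98),(338,96),(350,307),(276,309)]]);print(r.round(1),r.mean(0))
f=r[0]+r[1]-r[2]-r[3];print(np.linalg.norm(f)/2,np.degrees(np.arctan2(f[1],f[0])))
for u,v in [(298,143),(305,211),(310,273)]:
    p=ray(d,u/1.4,v/1.4,70); print(p.round(1), tool([p[0],p[1],98]).round(4))
```

```text
[[521.1 313.3]
 [520.  259.6]
 [371.9 262.8]
 [372.6 319.9]] [446.40473141 288.88809411]
148.35679625164477 -1.8989792843257742
[492.3 289.   70. ] [ 0.086  -0.0629  0.1208]
[446.5 289.3  70. ] [ 0.0403 -0.0613  0.1208]
[400.4 290.6  70. ] [-0.0058 -0.0608  0.1208]
```

```bash
python3 -m pendant '[{"fingers":-1,"dx":0.0875,"dy":-0.0615,"dz":0,"rx":0,"ry":0,"rz":0},{"fingers":-1,"dx":0.0875,"dy":-0.0615,"dz":0,"rx":0,"ry":0,"rz":0},{"fingers":-1,"dx":0.0875,"dy":-0.0615,"dz":0.05,"rx":0,"ry":0,"rz":0},{"fingers":-1,"dx":0.0875,"dy":-0.0615,"dz":0.05,"rx":0,"ry":0,"rz":0},{"fingers":-1,"dx":0.0875,"dy":-0.0615,"dz":0.05,"rx":0,"ry":0,"rz":0}]'
python3 - <<'E'
from h import *
d=cam("wrist"); save(d,"w16.png",(180,100,380,260),3.7)
print(tool([492.4,287.6,99]).round(4), tool([492.4,287.4,99]).round(4))
E
```

```text
clock: 27.25
tcp_pos: [493.4, 288.6, 169.9]
tcp_rot: [3.141, -0.061, 0.0]
wrist_force: [0.1, 0.2, -0.5]
opening: 17.9
[-0.0015  0.0015  0.0714] [-0.0014  0.0017  0.0714]
```

View pics/w16.png

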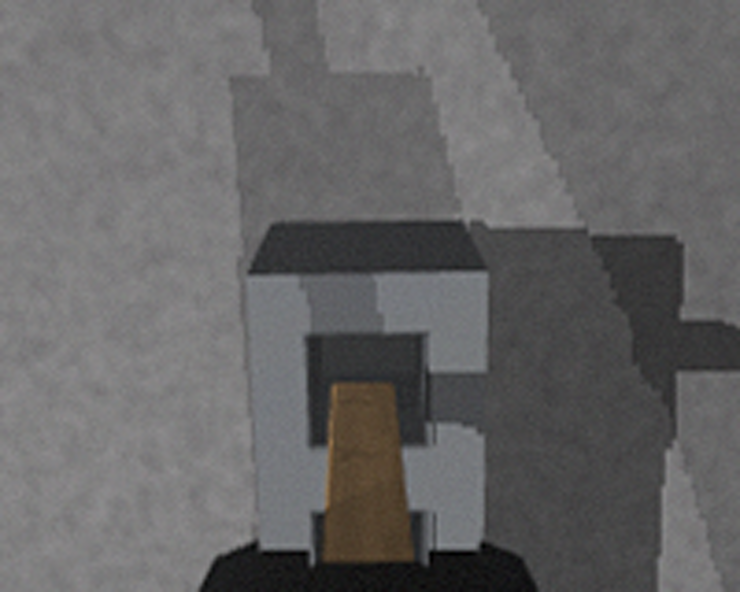

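The foot is centred over the far cell (foot 364,385, cell centre 367,391). Lower and release.

```bash
python3 -m pendant '[{"fingers":-1,"dx":-0.001,"dy":0.001,"dz":0.025,"rx":0,"ry":0,"rz":0},{"fingers":-1,"dx":-0.001,"dy":0.001,"dz":0.05,"rx":0,"ry":0,"rz":0},{"fingers":-1,"dx":-0.001,"dy":0.001,"dz":0.07,"rx":0,"ry":0,"rz":0},{"fingers":-1,"dx":-0.001,"dy":0.001,"dz":0.07,"rx":0,"ry":0,"rz":0},{"fingers":-1,"dx":-0.001,"dy":0.001,"dz":0.07,"rx":0,"ry":0,"rz":0}]'
```

```text
clock: 27.92
tcp_pos: [493.1, 288.7, 100.6]
tcp_rot: [-3.14, 0.06, -0.004]
wrist_force: [-0.1, 0.0, 0.0]
opening: 18.2
```

```bash
python3 -m pendant '[{"fingers":-1,"dx":0,"dy":0,"dz":0.002,"rx":0,"ry":0,"rz":0},{"fingers":0,"dx":0,"dy":0,"dz":0.002,"rx":0,"ry":0,"rz":0},{"fingers":0,"dx":0,"dy":0,"dz":0.002,"rx":0,"ry":0,"rz":0},{"fingers":0,"dx":0,"dy":0,"dz":0.002,"rx":0,"ry":0,"rz":0},{"fingers":0,"dx":0,"dy":0,"dz":-0.05,"rx":0,"ry":0,"rz":0},{"fingers":0,"dx":0,"dy":0,"dz":-0.1,"rx":0,"ry":0,"rz":0},{"fingers":0,"dx":0,"dy":0,"dz":-0.125,"rx":0,"ry":0,"rz":0},{"fingers":0,"dx":-0.08,"dy":0,"dz":-0.125,"rx":0,"ry":0,"rz":0},{"fingers":0,"dx":-0.08,"dy":0,"dz":-0.125,"rx":0,"ry":0,"rz":0},{"fingers":0,"dx":-0.08,"dy":0,"dz":-0.125,"rx":0,"ry":0,"rz":0}]'
python3 - <<'E'
from h import *
d=cam("wrist"); save(d,"w17.png",(180,40,380,260),2.7)
print(tool([501.2,-269.8,225]).round(4))
E
```

```text
clock: 29.18
tcp_pos: [411.1, 291.5, 224.1]
tcp_rot: [3.141, -0.056, -0.001]
wrist_force: [-0.3, 0.3, 0.0]
opening: 43.7
[ 0.1095  0.5575 -0.0009]
```

View pics/w17.png

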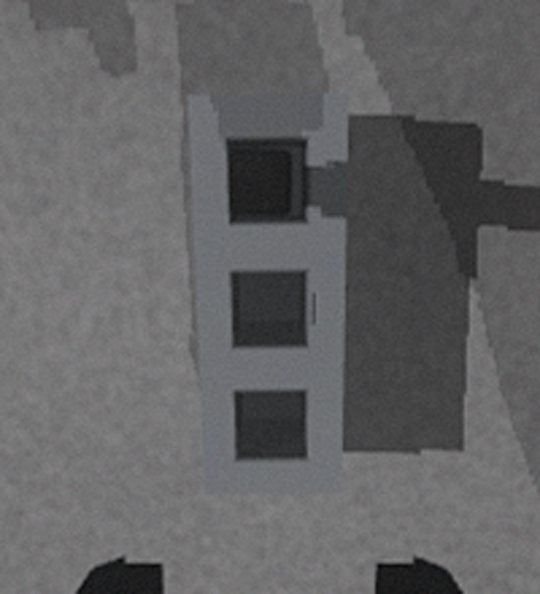

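Stick 1's black cap shows in the far cell at (261,180). Return for the middle stick.

```bash
python3 -m pendant '[{"fingers":0,"dx":0.1095,"dy":0.5575,"dz":0,"rx":0,"ry":0,"rz":0.58},{"fingers":0,"dx":0.1095,"dy":0.5575,"dz":0,"rx":0,"ry":0,"rz":0.58},{"fingers":0,"dx":0.1095,"dy":0.5575,"dz":0,"rx":0,"ry":0,"rz":0.58},{"fingers":0,"dx":0.1095,"dy":0.5575,"dz":0,"rx":0,"ry":0,"rz":0.58},{"fingers":0,"dx":0.1095,"dy":0.5575,"dz":0,"rx":0,"ry":0,"rz":0.58},{"fingers":0,"dx":0.1095,"dy":0.5575,"dz":0,"rx":0,"ry":0,"rz":0.58},{"fingers":0,"dx":0.1095,"dy":0.5575,"dz":0,"rx":0,"ry":0,"rz":0.58},{"fingers":0,"dx":0.1095,"dy":0.5575,"dz":0,"rx":0,"ry":0,"rz":0.58},{"fingers":0,"dx":0.1095,"dy":0.5575,"dz":0,"rx":0,"ry":0,"rz":0.58},{"fingers":0,"dx":0.1095,"dy":0.5575,"dz":0,"rx":0,"ry":0,"rz":0.58}]'
python3 -m pendant '[{"fingers":0,"dx":0,"dy":0,"dz":0.04,"rx":0,"ry":0,"rz":0},{"fingers":0,"dx":0,"dy":0,"dz":0.05,"rx":0,"ry":0,"rz":0},{"fingers":0,"dx":0,"dy":0,"dz":0.05,"rx":0,"ry":0,"rz":0}]'
python3 - <<'E'
from h import *
d=cam("wrist"); save(d,"w18.png",(130,100,430,300),2.6)
print(tool([501.2,-269.8,95]).round(4),(proj(d,[501.2,-269.8,130])-[130,100])*2.6)
E
```

```text
clock: 30.48
tcp_pos: [500.1, -278.4, 223.6]
tcp_rot: [3.128, -0.235, 0.002]
wrist_force: [-0.1, 1.1, 0.2]
opening: 44.1
clock: 30.85
tcp_pos: [500.5, -269.7, 173.5]
tcp_rot: [-3.134, 0.218, 0.002]
wrist_force: [0.3, 1.0, -0.4]
opening: 44.2
[-0.     -0.0001  0.0794] [389.97037849 336.75938914]
```

View pics/w18.png

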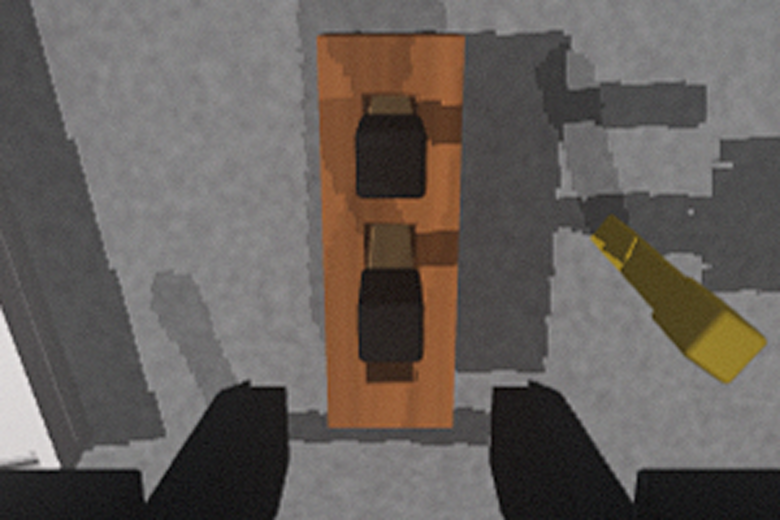

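```bash
python3 -m pendant '[{"fingers":0,"dx":0,"dy":0,"dz":0.04,"rx":0,"ry":0,"rz":0},{"fingers":0,"dx":0,"dy":0,"dz":0.079,"rx":0,"ry":0,"rz":0},{"fingers":0,"dx":0,"dy":0,"dz":0.079,"rx":0,"ry":0,"rz":0},{"fingers":-1,"dx":0,"dy":0,"dz":0.079,"rx":0,"ry":0,"rz":0},{"fingers":-1,"dx":0,"dy":0,"dz":0.079,"rx":0,"ry":0,"rz":0},{"fingers":-1,"dx":0,"dy":0,"dz":0.079,"rx":0,"ry":0,"rz":0},{"fingers":-1,"dx":0,"dy":0,"dz":0.05,"rx":0,"ry":0,"rz":0},{"fingers":-1,"dx":0,"dy":0,"dz":0.01,"rx":0,"ry":0,"rz":0},{"fingers":-1,"dx":0,"dy":0,"dz":-0.05,"rx":0,"ry":0,"rz":0},{"fingers":-1,"dx":0,"dy":0,"dz":-0.05,"rx":0,"ry":0,"rz":0}]' 20
python3 - <<'E'
from h import *
print(tool([447.4,287.9,225]).round(4))
E
```

```text
clock: 32.15
tcp_pos: [503.4, -271.5, 229.0]
tcp_rot: [3.13, -0.219, 0.016]
wrist_force: [-0.2, 0.3, -0.8]
opening: 18.0
[-0.1334 -0.5462  0.0009]
```

```bash
python3 -m pendant '[{"fingers":-1,"dx":-0.015,"dy":-0.06,"dz":0,"rx":0,"ry":0,"rz":0},{"fingers":-1,"dx":-0.13,"dy":-0.545,"dz":0,"rx":0,"ry":0,"rz":-0.6},{"fingers":-1,"dx":-0.13,"dy":-0.545,"dz":0,"rx":0,"ry":0,"rz":-0.6},{"fingers":-1,"dx":-0.13,"dy":-0.545,"dz":0,"rx":0,"ry":0,"rz":-0.6},{"fingers":-1,"dx":-0.13,"dy":-0.545,"dz":0,"rx":0,"ry":0,"rz":-0.6},{"fingers":-1,"dx":-0.13,"dy":-0.545,"dz":0,"rx":0,"ry":0,"rz":-0.6},{"fingers":-1,"dx":-0.13,"dy":-0.545,"dz":0,"rx":0,"ry":0,"rz":-0.6},{"fingers":-1,"dx":-0.13,"dy":-0.545,"dz":0,"rx":0,"ry":0,"rz":-0.6},{"fingers":-1,"dx":-0.13,"dy":-0.545,"dz":0,"rx":0,"ry":0,"rz":-0.6},{"fingers":-1,"dx":-0.13,"dy":-0.545,"dz":0,"rx":0,"ry":0,"rz":-0.6}]'
python3 -m pendant '[{"fingers":-1,"dx":0,"dy":0,"dz":0,"rx":0,"ry":0,"rz":0},{"fingers":-1,"dx":0,"dy":0,"dz":0,"rx":0,"ry":0,"rz":0},{"fingers":-1,"dx":0,"dy":0,"dz":0,"rx":0,"ry":0,"rz":0}]'
python3 - <<'E'
from h import *
print(tool([447,288.9,100]).round(4))
d=cam("wrist"); save(d,"w19.png",(180,100,380,260),3.7)
E
```

```text
clock: 33.4
tcp_pos: [445.1, 294.3, 223.2]
tcp_rot: [-3.138, 0.038, 0.002]
wrist_force: [0.0, -0.8, -0.6]
opening: 18.1
clock: 33.78
tcp_pos: [447.8, 286.1, 223.9]
tcp_rot: [3.14, -0.058, -0.0]
wrist_force: [0.5, -0.7, -0.6]
opening: 17.7
[-0.0009 -0.0029  0.1239]
```

View pics/w19.png

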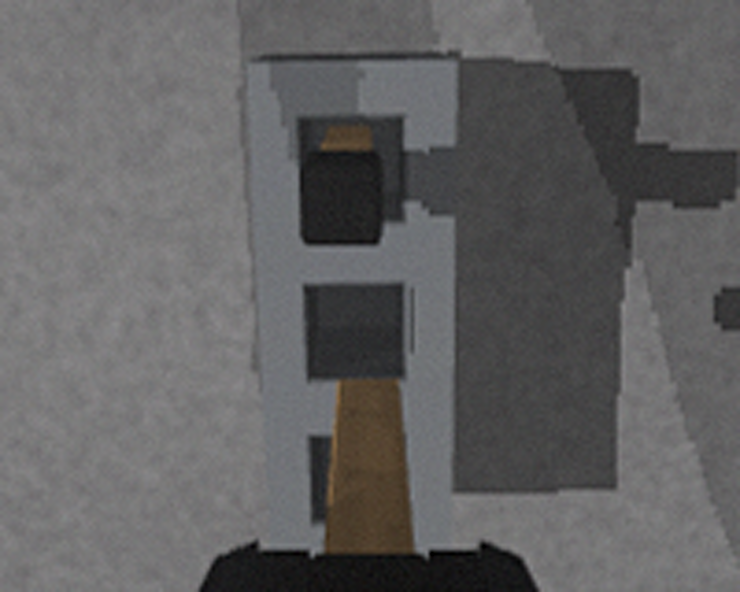

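```bash
python3 -m pendant '[{"fingers":-1,"dx":-0.001,"dy":-0.0025,"dz":0.03,"rx":0,"ry":0,"rz":0},{"fingers":-1,"dx":-0.001,"dy":-0.0025,"dz":0.05,"rx":0,"ry":0,"rz":0},{"fingers":-1,"dx":-0.001,"dy":-0.0025,"dz":0.05,"rx":0,"ry":0,"rz":0}]'
python3 - <<'E'
from h import *
print(tool([446.6,288.9,100]).round(4))
d=cam("wrist"); save(d,"w20.png",(180,100,380,260),3.7)
E
```

```text
clock: 34.2
tcp_pos: [445.8, 289.1, 172.9]
tcp_rot: [3.139, -0.055, -0.004]
wrist_force: [-1.3, -0.7, -0.4]
opening: 18.2
[0.0009 0.0001 0.0729]
```

View pics/w20.png

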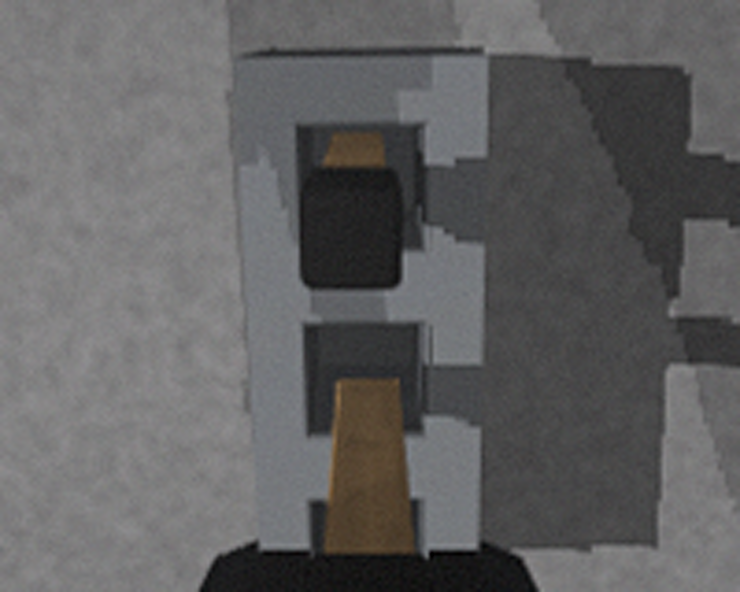

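Foot (367,382) is over the middle cell (365,378). Lower, release and lift.

```bash
python3 -m pendant '[{"fingers":-1,"dx":0,"dy":0,"dz":0.03,"rx":0,"ry":0,"rz":0},{"fingers":-1,"dx":0,"dy":0,"dz":0.06,"rx":0,"ry":0,"rz":0},{"fingers":-1,"dx":0,"dy":0,"dz":0.074,"rx":0,"ry":0,"rz":0},{"fingers":-1,"dx":0,"dy":0,"dz":0.074,"rx":0,"ry":0,"rz":0},{"fingers":0,"dx":0,"dy":0,"dz":0.074,"rx":0,"ry":0,"rz":0},{"fingers":0,"dx":0,"dy":0,"dz":0.074,"rx":0,"ry":0,"rz":0},{"fingers":0,"dx":0,"dy":0,"dz":0.074,"rx":0,"ry":0,"rz":0},{"fingers":0,"dx":0,"dy":0,"dz":0.03,"rx":0,"ry":0,"rz":0},{"fingers":0,"dx":0,"dy":0,"dz":-0.02,"rx":0,"ry":0,"rz":0},{"fingers":0,"dx":0,"dy":0,"dz":-0.05,"rx":0,"ry":0,"rz":0}]'
python3 -m pendant '[{"fingers":0,"dx":0,"dy":0,"dz":0,"rx":0,"ry":0,"rz":0},{"fingers":0,"dx":0,"dy":0,"dz":0,"rx":0,"ry":0,"rz":0}]'
python3 - <<'E'
from h import *
print(tool([547.1,-276.4,225]).round(4))
d=cam("wrist"); save(d,"w21.png",(180,60,380,260),2.9)
E
```

```text
clock: 35.5
tcp_pos: [447.1, 290.6, 226.5]
tcp_rot: [-3.139, 0.054, -0.004]
wrist_force: [0.3, 0.2, -0.4]
opening: 44.3
clock: 35.75
tcp_pos: [445.9, 289.9, 223.2]
tcp_rot: [3.14, -0.054, -0.002]
wrist_force: [-0.3, -0.2, -0.4]
opening: 44.0
[ 0.1206  0.5625 -0.0014]
```

View pics/w21.png

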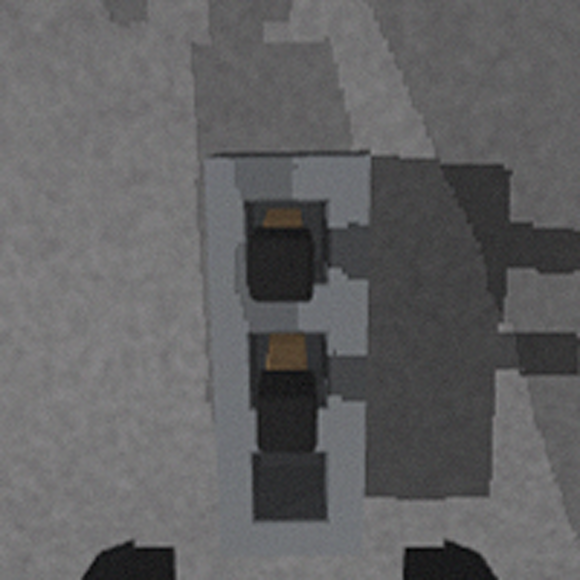

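Two sticks now stand in the holder. Go for the third.

```bash
python3 -m pendant '[{"fingers":0,"dx":0.1206,"dy":0.5625,"dz":0,"rx":0,"ry":0,"rz":0.6},{"fingers":0,"dx":0.1206,"dy":0.5625,"dz":0,"rx":0,"ry":0,"rz":0.6},{"fingers":0,"dx":0.1206,"dy":0.5625,"dz":0,"rx":0,"ry":0,"rz":0.6},{"fingers":0,"dx":0.1206,"dy":0.5625,"dz":0,"rx":0,"ry":0,"rz":0.6},{"fingers":0,"dx":0.1206,"dy":0.5625,"dz":0,"rx":0,"ry":0,"rz":0.6},{"fingers":0,"dx":0.1206,"dy":0.5625,"dz":0,"rx":0,"ry":0,"rz":0.6},{"fingers":0,"dx":0.1206,"dy":0.5625,"dz":0,"rx":0,"ry":0,"rz":0.6},{"fingers":0,"dx":0.1206,"dy":0.5625,"dz":0,"rx":0,"ry":0,"rz":0.6},{"fingers":0,"dx":0.1206,"dy":0.5625,"dz":0,"rx":0,"ry":0,"rz":0.6},{"fingers":0,"dx":0.1206,"dy":0.5625,"dz":0,"rx":0,"ry":0,"rz":0.6}]'
python3 -m pendant '[{"fingers":0,"dx":0,"dy":0,"dz":0.04,"rx":0,"ry":0,"rz":0},{"fingers":0,"dx":0,"dy":0,"dz":0.05,"rx":0,"ry":0,"rz":0},{"fingers":0,"dx":0,"dy":0,"dz":0.05,"rx":0,"ry":0,"rz":0},{"fingers":0,"dx":0,"dy":0,"dz":0.05,"rx":0,"ry":0,"rz":0}]'
python3 - <<'E'
from h import *
d=cam("wrist"); save(d,"w22.png",(130,100,430,300),2.6)
print(tool([547.1,-276.4,95]).round(4),(proj(d,[547.1,-276.4,130])-[130,100])*2.6)
E
```

```text
clock: 37.05
tcp_pos: [545.9, -282.0, 222.0]
tcp_rot: [3.13, -0.23, -0.004]
wrist_force: [-0.1, 0.6, 0.6]
opening: 44.4
clock: 37.55
tcp_pos: [548.4, -275.7, 174.9]
tcp_rot: [3.134, -0.217, 0.002]
wrist_force: [-0.7, 0.1, 0.6]
opening: 43.9
[-0.0015  0.0007  0.0801] [393.05876385 341.55676681]
```

View pics/w22.png

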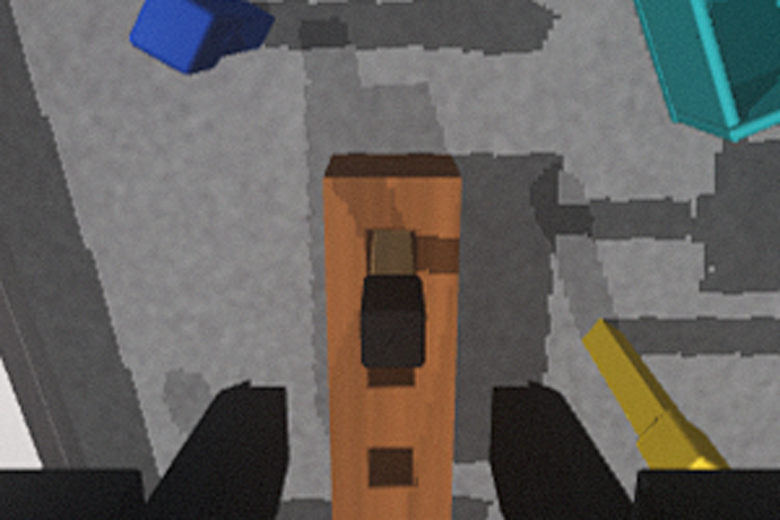

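```bash
python3 -m pendant '[{"fingers":0,"dx":-0.0015,"dy":0,"dz":0.04,"rx":0,"ry":0,"rz":0},{"fingers":0,"dx":-0.0015,"dy":0,"dz":0.079,"rx":0,"ry":0,"rz":0},{"fingers":0,"dx":-0.0015,"dy":0,"dz":0.079,"rx":0,"ry":0,"rz":0},{"fingers":-1,"dx":-0.0015,"dy":0,"dz":0.079,"rx":0,"ry":0,"rz":0},{"fingers":-1,"dx":-0.0015,"dy":0,"dz":0.079,"rx":0,"ry":0,"rz":0},{"fingers":-1,"dx":-0.0015,"dy":0,"dz":0.079,"rx":0,"ry":0,"rz":0},{"fingers":-1,"dx":-0.0015,"dy":0,"dz":0.05,"rx":0,"ry":0,"rz":0},{"fingers":-1,"dx":-0.0015,"dy":0,"dz":0.01,"rx":0,"ry":0,"rz":0},{"fingers":-1,"dx":-0.0015,"dy":0,"dz":-0.05,"rx":0,"ry":0,"rz":0},{"fingers":-1,"dx":-0.0015,"dy":0,"dz":-0.05,"rx":0,"ry":0,"rz":0}]' 20
python3 -m pendant '[{"fingers":-1,"dx":0,"dy":0,"dz":0,"rx":0,"ry":0,"rz":0},{"fingers":-1,"dx":0,"dy":0,"dz":0,"rx":0,"ry":0,"rz":0}]'
python3 - <<'E'
from h import *
print(tool([401,290.2,225]).round(4))
E
```

```text
clock: 38.85
tcp_pos: [549.3, -277.4, 229.4]
tcp_rot: [3.13, -0.219, 0.017]
wrist_force: [0.2, 0.2, -0.8]
opening: 17.8
clock: 39.1
tcp_pos: [545.1, -275.4, 222.5]
tcp_rot: [-3.133, 0.218, 0.005]
wrist_force: [-0.6, -0.1, -0.6]
opening: 17.8
[-0.2211 -0.5401 -0.0014]
```

```bash
python3 -m pendant '[{"fingers":-1,"dx":-0.05,"dy":-0.05,"dz":0,"rx":0,"ry":0,"rz":0},{"fingers":-1,"dx":-0.22,"dy":-0.49,"dz":0,"rx":0,"ry":0,"rz":-0.6},{"fingers":-1,"dx":-0.22,"dy":-0.49,"dz":0,"rx":0,"ry":0,"rz":-0.6},{"fingers":-1,"dx":-0.22,"dy":-0.49,"dz":0,"rx":0,"ry":0,"rz":-0.6},{"fingers":-1,"dx":-0.22,"dy":-0.49,"dz":0,"rx":0,"ry":0,"rz":-0.6},{"fingers":-1,"dx":-0.22,"dy":-0.49,"dz":0,"rx":0,"ry":0,"rz":-0.6},{"fingers":-1,"dx":-0.22,"dy":-0.49,"dz":0,"rx":0,"ry":0,"rz":-0.6},{"fingers":-1,"dx":-0.22,"dy":-0.49,"dz":0,"rx":0,"ry":0,"rz":-0.6},{"fingers":-1,"dx":-0.22,"dy":-0.54,"dz":0,"rx":0,"ry":0,"rz":-0.6},{"fingers":-1,"dx":-0.22,"dy":-0.54,"dz":0,"rx":0,"ry":0,"rz":-0.6}]'
python3 -m pendant '[{"fingers":-1,"dx":0,"dy":0,"dz":0,"rx":0,"ry":0,"rz":0},{"fingers":-1,"dx":0,"dy":0,"dz":0,"rx":0,"ry":0,"rz":0},{"fingers":-1,"dx":0,"dy":0,"dz":0,"rx":0,"ry":0,"rz":0}]'
python3 - <<'E'
from h import *
print(tool([401,290.2,100]).round(4))
E
```

```text
clock: 40.35
tcp_pos: [401.6, 293.7, 222.8]
tcp_rot: [-3.141, 0.045, 0.002]
wrist_force: [0.8, -1.4, -1.0]
opening: 17.9
clock: 40.72
tcp_pos: [403.4, 287.3, 223.6]
tcp_rot: [3.139, -0.059, -0.001]
wrist_force: [1.2, -0.1, -0.8]
opening: 17.7
[-0.0024 -0.003   0.1236]
```

```bash
python3 -m pendant '[{"fingers":-1,"dx":-0.002,"dy":-0.0025,"dz":0.03,"rx":0,"ry":0,"rz":0},{"fingers":-1,"dx":-0.002,"dy":-0.0025,"dz":0.05,"rx":0,"ry":0,"rz":0},{"fingers":-1,"dx":-0.002,"dy":-0.0025,"dz":0.05,"rx":0,"ry":0,"rz":0},{"fingers":-1,"dx":-0.002,"dy":-0.0025,"dz":0.05,"rx":0,"ry":0,"rz":0}]'
python3 - <<'E'
from h import *
print(tool([401,290.2,100]).round(4))
d=cam("wrist"); save(d,"w23.png",(180,100,380,260),3.7)
E
```

```text
clock: 41.22
tcp_pos: [401.9, 291.5, 174.5]
tcp_rot: [-3.141, 0.056, -0.001]
wrist_force: [-0.0, 0.2, -0.1]
opening: 18.1
[-0.0009  0.0014  0.0745]
```

View pics/w23.png

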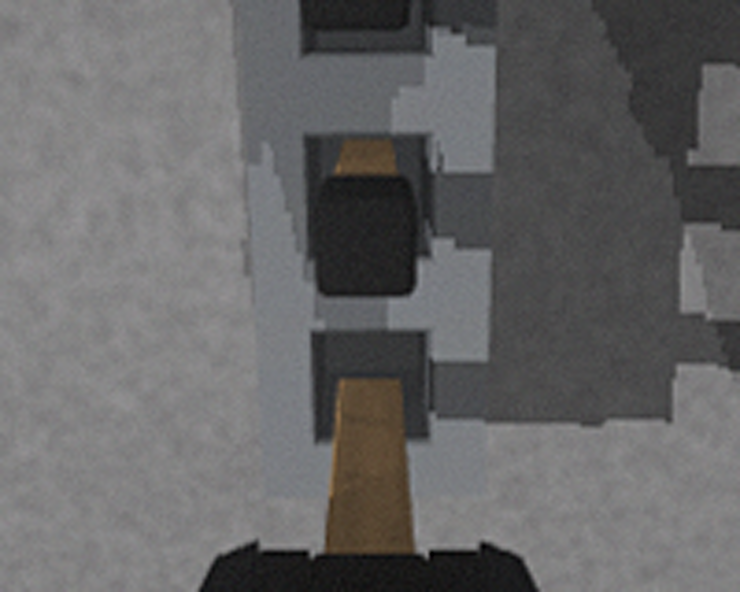

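Foot (369,382) is over the near cell (371,386). Lower and release.

```bash
python3 -m pendant '[{"fingers":-1,"dx":0,"dy":0,"dz":0.03,"rx":0,"ry":0,"rz":0},{"fingers":-1,"dx":0,"dy":0,"dz":0.06,"rx":0,"ry":0,"rz":0},{"fingers":-1,"dx":0,"dy":0,"dz":0.075,"rx":0,"ry":0,"rz":0},{"fingers":-1,"dx":0,"dy":0,"dz":0.075,"rx":0,"ry":0,"rz":0},{"fingers":0,"dx":0,"dy":0,"dz":0.075,"rx":0,"ry":0,"rz":0},{"fingers":0,"dx":0,"dy":0,"dz":0.075,"rx":0,"ry":0,"rz":0},{"fingers":0,"dx":0,"dy":0,"dz":0.075,"rx":0,"ry":0,"rz":0},{"fingers":0,"dx":0,"dy":0,"dz":0.03,"rx":0,"ry":0,"rz":0},{"fingers":0,"dx":0,"dy":0,"dz":-0.02,"rx":0,"ry":0,"rz":0},{"fingers":0,"dx":0,"dy":0,"dz":-0.08,"rx":0,"ry":0,"rz":0}]'
python3 - <<'E'
from h import *
print(tool([520,20,260]).round(4))
d=cam("wrist"); save(d,"w24.png",(180,60,380,260),2.9)
E
```

```text
clock: 42.52
tcp_pos: [400.7, 291.6, 255.2]
tcp_rot: [3.14, -0.054, -0.002]
wrist_force: [0.8, 0.4, -0.2]
opening: 44.4
[ 0.1286  0.2673 -0.0046]
```

View pics/w24.png

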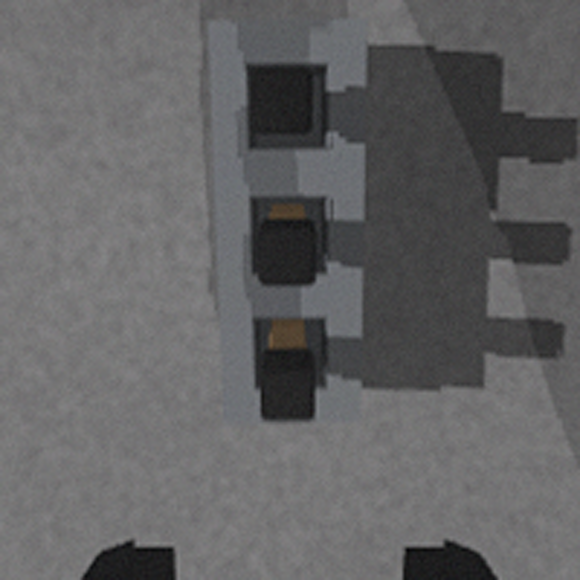

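All three sticks stand in the holder. Final look at the frame, since a plate may have been knocked, and at the whole scene.

```bash
python3 -m pendant '[{"fingers":0,"dx":0.1286,"dy":0.2673,"dz":0,"rx":0,"ry":0,"rz":-0.45},{"fingers":0,"dx":0.1286,"dy":0.2673,"dz":0,"rx":0,"ry":0,"rz":-0.45},{"fingers":0,"dx":0.1286,"dy":0.2673,"dz":0,"rx":0,"ry":0,"rz":-0.45},{"fingers":0,"dx":0.1286,"dy":0.2673,"dz":0,"rx":0,"ry":0,"rz":-0.45},{"fingers":0,"dx":0.1286,"dy":0.2673,"dz":0,"rx":0,"ry":0,"rz":-0.45},{"fingers":0,"dx":0.1286,"dy":0.2673,"dz":0,"rx":0,"ry":0,"rz":-0.45},{"fingers":0,"dx":0.1286,"dy":0.2673,"dz":0,"rx":0,"ry":0,"rz":-0.45},{"fingers":0,"dx":0.1286,"dy":0.2673,"dz":0,"rx":0,"ry":0,"rz":-0.45}]'
python3 - <<'E'
from meas import *
d=cam("wrist"); save(d,"w25.png",(130,30,430,250),2.6)
d2=cam("scene"); save(d2,"s25.png",s=1.4)
for u,v in []: pass
for c,s in pins(d)[:3]: print("pin",((c-[130,30])*2.6).round(),ray(d,*c,28.5).round(1))
for x in (65,105): print(x,(proj(d,[571.5+x*.999,24.2+x*.044,68])-[130,30])*2.6)
E
```

```text
clock: 43.58
tcp_pos: [520.0, 22.4, 253.9]
tcp_rot: [-3.14, -0.074, 0.001]
wrist_force: [0.4, 1.2, 0.0]
opening: 44.1
pin [223. 266.] [568.  104.   28.5]
pin [391. 266.] [571.4  24.4  28.5]
pin [559. 267.] [574.8 -55.2  28.5]
65 [392.12282025 106.79873833]
105 [392.51304577  -8.31188069]
```

View pics/w25.png

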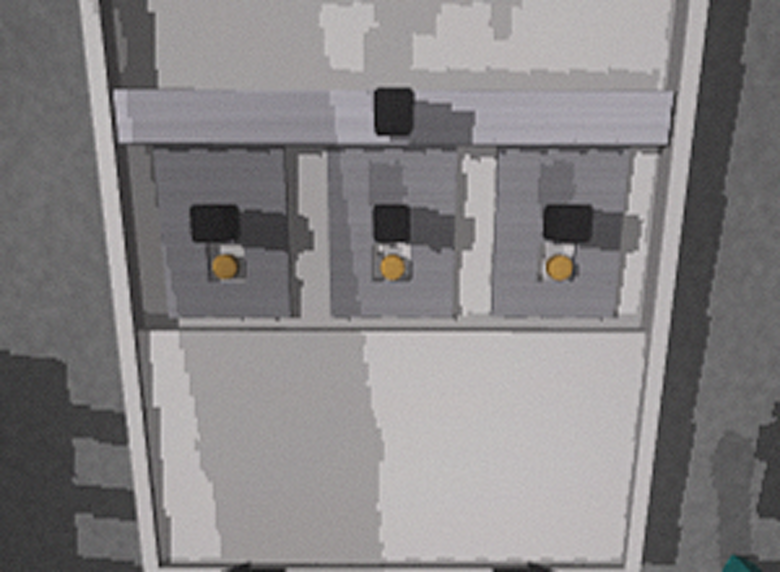

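View pics/s25.png

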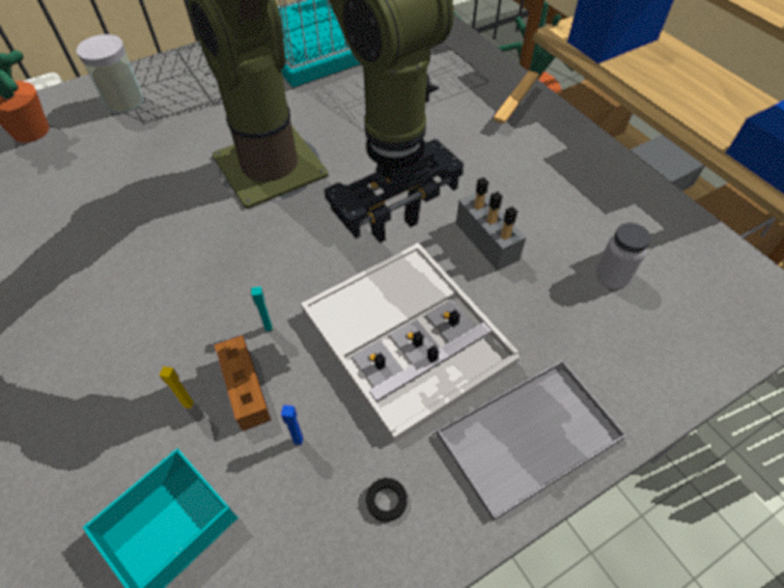

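Bar knob top sits at (394,108), within 1 px of the predicted home (392,107). All three pins show inside the plate holes, the sticks stand in the holder, and the tub and canister look unmoved. Hand in.

```bash
python3 -c "
from station import manip
print(manip.job_done(), manip.observe()['clock'])"
```

```text
the job is handed in; nothing more can be done
the job is handed in; nothing more can be done
```

The cage floor is back together and all three chew sticks stand upright in the grey holder. I handed the job in at about 44 s; no verdict is reported.

I pulled the bar about 40 mm open, then slid the three plates off the ledge onto their pins one at a time. After that I pushed the bar home and moved the sticks from the wooden block.

My last pictures showed:
- **Bar:** the knob sits within about 1 px of its computed home position.
- **Plates:** a pin shows inside every hole. The plates sit about 2 mm towards the bar, which is inside the 5 mm limit. I judged flatness from the gripper height at release and the pictures, not from a separate measurement.
- **Sticks:** all three black-capped sticks stand upright in the holder cells.
- **Bystanders:** the canister, the tub and the coloured look-alike sticks look unmoved by eye.
- **Robot:** the arm was clear of everything, and no plate had been knocked aside.

No check failed. Early on, the overhead camera and the wrist camera disagreed by about 4 mm on the pin positions. I used the wrist camera's values, and every plate then went down freely.

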